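# Weigh out a charge of casting wax

### The job

Weigh out a charge of casting wax: first, with the pan still empty, pull the transport-lock plug straight out of its socket on the dial scale and put it in the steel tray. Then lay wax bars on the pan one after another until the pointer rests between the two prongs of the target fork on the dial, and put every bar that is left over in the tray too. Leave the target fork and the other things on the bench as they are.

Things in the scene. Friction and masses are not known exactly. Their poses are not given: they have to be found in the camera images.
- lock_plug: lock plug, 120 g: steel blade 24 mm wide (y), 16.5 mm thick, 97 mm long, with an upright black grip at its outer end, 16 mm (x) by 24 mm (y), top 60 mm above the blade's underside. Origin on the underside below the grip, x to the blade's tip 85 mm away, z up. Home: level in a roofed socket on the scale's front, tip under the pan, which then cannot sink; 26 mm free between grip and socket.
- socket_mouth (a point): floor of the socket at its front opening, 60 mm above the table, x into the socket; its roof is 83 mm above the table. Home, the plug's origin is 34 mm in front of it. A sprung detent bears on the plug from the side: it comes straight out along its own -x (towards the robot) with 5 to 15 N at first, and is clear after 55 mm; it cannot be lifted out.
- pan_floor (a point): centre of the upper face of the scale's flat pan, 84 mm above the table when empty (it sinks 2.4 mm per 100 g, 14 mm at most). x points away from the robot at yaw 0; inside 192 mm (x) by 212 mm (y), rim 8 mm above the floor.
- pointer (a joint): black pointer of the dial, rad, 0 with the pan empty, grows clockwise as seen by the robot by 0.96 rad per 100 g on the pan; small ticks every 50 g from 0 to 500 g.
- target_fork (a joint): where the middle of the dark two-pronged target fork on the dial's edge stands, in the same angle as the pointer; the prongs stand 0.317 rad (33 g) to either side of it. Preset (between 240 and 320 g); leave it alone.
- pointer_tip (a point): point on the pointer 56 mm from the dial's centre. The round dial, 150 mm across, slopes up towards the robot in front of the pan, left of the lock, up to 135 mm out from the pan's edge and no higher than 105 mm
- fork_mid (a point): middle of the gap between the fork's prongs, 56 mm from the dial's centre
- tray_in (a point): centre of the inner floor (4 mm above the table) of the flat open steel tray on the left; inside 182 mm (x) by 227 mm (y), walls 22 mm high over the table; fixed
- long_bar_0: bar of honey-coloured casting wax, 96 x 34 x 34 mm, about 100 g (each bar differs by up to 15 per cent). Origin at its centre, x along its length; at the start it lies on the table, any long side may be up.
- long_bar_1: bar of honey-coloured casting wax, 96 x 34 x 34 mm, about 100 g (each bar differs by up to 15 per cent). Origin at its centre, x along its length; at the start it lies on the table, any long side may be up.
- short_bar_0: bar of honey-coloured casting wax, 58 x 34 x 34 mm, about 50 g (each bar differs by up to 15 per cent). Origin at its centre, x along its length; at the start it lies on the table, any long side may be up. May be absent.
- short_bar_1: bar of honey-coloured casting wax, 58 x 34 x 34 mm, about 50 g (each bar differs by up to 15 per cent). Origin at its centre, x along its length; at the start it lies on the table, any long side may be up. May be absent.
- short_bar_2: bar of honey-coloured casting wax, 58 x 34 x 34 mm, about 50 g (each bar differs by up to 15 per cent). Origin at its centre, x along its length; at the start it lies on the table, any long side may be up. May be absent.
- short_bar_3: bar of honey-coloured casting wax, 58 x 34 x 34 mm, about 50 g (each bar differs by up to 15 per cent). Origin at its centre, x along its length; at the start it lies on the table, any long side may be up. May be absent.
- short_bar_4: bar of honey-coloured casting wax, 58 x 34 x 34 mm, about 50 g (each bar differs by up to 15 per cent). Origin at its centre, x along its length; at the start it lies on the table, any long side may be up. May be absent.
- bisque_cup: unglazed cup, 68 mm wide and 62 mm high, at the back right; bystander, origin under its centre
- wooden_rib: flat wooden potter's rib, 99 x 55 x 6 mm, at the back right; bystander

How it is judged:
On the way:
1. the lock plug is out of its socket and the pan is still empty (pointer under 0.25 rad) (distance between lock_plug and socket_mouth above 0.095 m and value of joint pointer between -0.25 and 0.25 rad), for 0.2 s.
At the end, for the whole second after the job is handed in: The pointer rests between the fork's prongs (within 0.32 rad, 33 g, of its middle), the lock plug lies in the tray, every bar lies either on the pan or in the tray, all at rest (distance between pointer_tip and fork_mid below 0.0179 m and x of lock_plug in the frame of tray_in between -0.1 and 0.1 m and y of lock_plug in the frame of tray_in between -0.12 and 0.12 m and z of lock_plug in the frame of tray_in between -0.005 and 0.05 m and linear speed of each of lock_plug, long_bar_0, long_bar_1, short_bar_0, short_bar_1, short_bar_2, short_bar_3, short_bar_4 below 0.03 m/s and ((x of long_bar_0 in the frame of pan_floor between -0.098 and 0.098 m and y of long_bar_0 in the frame of pan_floor between -0.108 and 0.108 m and z of long_bar_0 in the frame of pan_floor between 0 and 0.065 m) or (x of long_bar_0 in the frame of tray_in between -0.09 and 0.09 m and y of long_bar_0 in the frame of tray_in between -0.113 and 0.113 m and z of long_bar_0 in the frame of tray_in between 0 and 0.065 m)) and ((x of long_bar_1 in the frame of pan_floor between -0.098 and 0.098 m and y of long_bar_1 in the frame of pan_floor between -0.108 and 0.108 m and z of long_bar_1 in the frame of pan_floor between 0 and 0.065 m) or (x of long_bar_1 in the frame of tray_in between -0.09 and 0.09 m and y of long_bar_1 in the frame of tray_in between -0.113 and 0.113 m and z of long_bar_1 in the frame of tray_in between 0 and 0.065 m)) and ((x of short_bar_0 in the frame of pan_floor between -0.098 and 0.098 m and y of short_bar_0 in the frame of pan_floor between -0.108 and 0.108 m and z of short_bar_0 in the frame of pan_floor between 0 and 0.065 m) or (x of short_bar_0 in the frame of tray_in between -0.09 and 0.09 m and y of short_bar_0 in the frame of tray_in between -0.113 and 0.113 m and z of short_bar_0 in the frame of tray_in between 0 and 0.065 m)) and ((x of short_bar_1 in the frame of pan_floor between -0.098 and 0.098 m and y of short_bar_1 in the frame of pan_floor between -0.108 and 0.108 m and z of short_bar_1 in the frame of pan_floor between 0 and 0.065 m) or (x of short_bar_1 in the frame of tray_in between -0.09 and 0.09 m and y of short_bar_1 in the frame of tray_in between -0.113 and 0.113 m and z of short_bar_1 in the frame of tray_in between 0 and 0.065 m)) and ((x of short_bar_2 in the frame of pan_floor between -0.098 and 0.098 m and y of short_bar_2 in the frame of pan_floor between -0.108 and 0.108 m and z of short_bar_2 in the frame of pan_floor between 0 and 0.065 m) or (x of short_bar_2 in the frame of tray_in between -0.09 and 0.09 m and y of short_bar_2 in the frame of tray_in between -0.113 and 0.113 m and z of short_bar_2 in the frame of tray_in between 0 and 0.065 m)) and ((x of short_bar_3 in the frame of pan_floor between -0.098 and 0.098 m and y of short_bar_3 in the frame of pan_floor between -0.108 and 0.108 m and z of short_bar_3 in the frame of pan_floor between 0 and 0.065 m) or (x of short_bar_3 in the frame of tray_in between -0.09 and 0.09 m and y of short_bar_3 in the frame of tray_in between -0.113 and 0.113 m and z of short_bar_3 in the frame of tray_in between 0 and 0.065 m)) and ((x of short_bar_4 in the frame of pan_floor between -0.098 and 0.098 m and y of short_bar_4 in the frame of pan_floor between -0.108 and 0.108 m and z of short_bar_4 in the frame of pan_floor between 0 and 0.065 m) or (x of short_bar_4 in the frame of tray_in between -0.09 and 0.09 m and y of short_bar_4 in the frame of tray_in between -0.113 and 0.113 m and z of short_bar_4 in the frame of tray_in between 0 and 0.065 m))); the robot touches nothing.
It fails at once if the target fork has been turned (its middle moved over 4 mm) (distance of fork_mid from where it was at the start of the episode above 0.004 m).
It fails at once if a bystander (cup, wooden rib) has been moved over 3 cm (distance of any of bisque_cup, wooden_rib from where it was at the start of the episode above 0.03 m).
Of short_bar_0, short_bar_1, short_bar_2, short_bar_3, short_bar_4 only 3 to 5 are there at a start; the rules pass over those that are not, and their reading is None.
At some moment in a run one of long_bar_0, long_bar_1, short_bar_0, short_bar_1, short_bar_2, short_bar_3, short_bar_4 may be knocked a few centimetres aside while the robot is not near it.
Once in a run the grip may slacken for a moment while it holds something.
It also fails if it takes over 210 s, if anything falls off the work surface, if the arm or the gripper's body presses on something with over 40 N, if the wrist force passes 120 N, or if a joint passes its speed limit or range.

### The arm

A 7-joint arm with a two-finger parallel gripper is mounted at the origin on a cart in front of the work surface, level with it; the furniture and walls round the work are solid. World frame = base frame: x ahead of the robot, y to its left, z up, the work surface at z = 0. Lengths are in m, angles in rad, forces in N, time in s.
With the tool pointing down it reaches from about 0.425 to 0.925 m from the base axis. Payload 6.8 kg.
Tool frame: the origin (TCP) lies at the very end of the fingers, on their centre line; the grasp point (between the pads) lies 19 mm behind it; z points along the fingers, y is the line along which they close (so a half turn about z gives the same grasp; the last joint's range is limited). The gripper opens to 85 mm and grips with 20 to 120 N. Pads are 22 mm wide; open, the fingers measure 114 mm over their backs; the gripper's body (76 mm by 85 mm) begins 54 mm behind the grasp point. The pads swing forward as they close: fully open they stand 13 mm farther back than shut.
Start: joints at [-1.238, 0.477, 0.022, 1.555, -0.011, 1.109, -0.083], TCP at [0.288, 0.61, 0.231] pointing down, gripper open.
Joint ranges: [-2.96, 2.96], [-0.34, 2.1], [-1.41, 1.46], [0.24, 2.44], [-1.37, 4.51], [0.17, 1.92], [-2.96, 2.96]. Speed limits (rad/s): [2.39, 2.39, 3.14, 3.14, 3.14, 3.14, 3.14].

### API

Orientations are given as a rotation vector (axis times angle).
In Python, from bench import get_obs, grab_frame, hand_in gives the robot as it stands.
- The arm moves only by the tool drive_tool, never from a script. Its argument "rows" is a list of rows, each an object with "offset": the shift along the tool's x, y, z as a fraction of full scale, a list of three; "rotation": the turn, a rotation vector about the tool's x, y, z as a fraction of full scale, a list of three; "claw": the opening, from 0 (shut) to 1 (fully open). In form: [{"offset": [tx, ty, tz], "rotation": [wx, wy, wz], "claw": claw}, ...]. A call has 1 to 20 rows; each row is the pose to reach, as a shift and turn from the pose commanded when the call began, along the tool's axes at that moment; what a row does not reach only later rows make up. Full scale, the value 1, is 0.15 m for a shift and 2 rad for a turn. A row lasts 1/12 s, in which the tool goes at most 41.7 mm and 7.16 degrees, less where a joint would pass 70% of its speed; a pose out of reach is approached as far as the arm can. A call with a number of a shift or a turn outside -1 to 1 is refused whole. A call with a gripper value outside its range is refused whole. The fingers move at their own pace and stop on an object; "force" is the grip in N (left out, the last holds). Time passes only in rows, so rows that repeat a pose let the fingers close. It gives the time, the measured TCP pose, the force, the opening and the grip force at its end, in the units of the state.
- get_obs(): the state, without advancing time (a new reading comes with each control period).
- grab_frame(name): name is "side" or "top" or "wrist"; returns a dict with "frame" (480x640x3 uint8, red, green, blue), "z_map" (480x640 float32, m along the optical axis (not along the pixel's ray), 0 where there is no reading), "vfov" (degrees; the focal length in pixels is half the picture's height over the tangent of half this angle, whatever the lens; pixels are square), "cx", "cy" (the principal point, pixels), "D" ([k1, k2, p1, p2, k3] as OpenCV has them; the pictures are not rectified), "R" (3x3) and "t" (3): a world point X has camera coordinates R X + t. Camera axes: x right, y down, z forward; pixel columns grow to the right and rows downward; lengths in m; the calibration is good to about 2 mm. A picture is of the moment at which its call begins.
- hand_in(): hands the job in; it is judged then, once.
The state is a dict: "clock": time; "joints": joint angles; "qvel": joint speeds; "tau": joint torques, N m; "tcp_pos": TCP position; "orientation": TCP orientation; "contact_force": force on the tool from outside, world axes, zero at the start; "moment": the same for the moment, N m; "grip_width": finger opening in m; "gripper_force": force on a finger pad.
Only numpy, scipy, OpenCV 4.12 (cv2) and the standard library are available. Lean on these libraries where they do the work, as an engineer would, in place of code of your own. Each camera call takes 0.05 s, during which the arm holds its last target. There are 200 camera calls.

## Working session

There is one attempt and no reset: what is moved stays moved. The work goes in short steps, Python scripts to look and compute and a tool call to move; the robot and the scene stay as the last step left them, time stands still between calls to the robot, and variables do not carry over. Pictures are saved under pics/ and viewed, at most 14 in all, crops included, and the job is handed in when it is done.

Besides the shell and the picture viewer there is one more tool, called after "Call:" in YAML: its name, and indented under it one key for each argument. drive_tool: Moves the arm, as the interface text tells. Its arguments: {"type":"object","properties":{"rows":{"type":"array","items":{"type":"object","properties":{"offset":{"type":"array","items":{"type":"number"}},"rotation":{"type":"array","items":{"type":"number"}},"claw":{"type":"number"}}}},"force":{"type":"number"}},"required":["rows"]}

```bash
mkdir -p pics; ls; cat > h.py <<'E'
import numpy as np, cv2
from bench import get_obs, grab_frame
from scipy.spatial.transform import Rotation as Ro
def K(f):
    fl=240/np.tan(np.radians(f['vfov'])/2)
    return np.array([[fl,0,f['cx']],[0,fl,f['cy']],[0,0,1]])
def rays(f,px):
    p=cv2.undistortPoints(np.float64(px).reshape(-1,1,2),K(f),np.array(f['D'],float)).reshape(-1,2)
    d=np.c_[p,np.ones(len(p))]
    R=np.array(f['R']);t=np.array(f['t'])
    return -R.T@t, d@R
def onz(f,px,z):
    o,d=rays(f,px); return o+d*((z-o[2])/d[:,2])[:,None]
def cloud(f):
    v,u=np.mgrid[0:480,0:640]
    o,d=rays(f,np.c_[u.ravel(),v.ravel()])
    P=o+d*f['z_map'].ravel()[:,None]
    P[f['z_map'].ravel()==0]=np.nan
    return P.reshape(480,640,3)
def proj(f,X):
    r,_=cv2.Rodrigues(np.array(f['R']))
    return cv2.projectPoints(np.float64(X).reshape(-1,1,3),r,np.float64(f['t']),K(f),np.array(f['D'],float))[0].reshape(-1,2)
def save(f,n): cv2.imwrite('pics/'+n+'.png',f['frame'][:,:,::-1])
E
python3 - <<'E'
from h import *
s=get_obs(); print(s)
for n in('top','side','wrist'):
    f=grab_frame(n); save(f,n+'0'); np.save(n+'0.npy',f,allow_pickle=True)
    print(n,f['vfov'],f['D'],-np.array(f['R']).T@f['t'],np.array(f['R'])[2])
E
```

```text
pics
{'clock': 0.0, 'joints': array([-1.23811133,  0.47778491,  0.02234207,  1.55644396, -0.01150443,
        1.1093299 , -0.08313483]), 'qvel': array([-0.00075655, -0.00120263,  0.00016512,  0.00056968,  0.00018398,
        0.00099264, -0.00093212]), 'tau': array([ 1.68119466e-03, -5.96469212e+01,  1.60849784e+00, -2.81171858e+01,
        1.25407198e-02,  9.78663156e-03,  2.36207529e-05]), 'tcp_pos': array([0.2877474 , 0.60993416, 0.23033913]), 'orientation': array([-6.86758850e-01, -3.06533190e+00,  2.85538032e-03]), 'contact_force': array([-0.5812443 ,  0.20553265, -0.18124293]), 'moment': array([-0.0369593 , -0.01459114, -0.05555969]), 'gripper_force': 0.0, 'grip_width': 0.08540107548295989}
top 54.21718219947611 [0.02341952 0.         0.         0.         0.        ] [ 0.41239221 -0.03324046  1.12415475] [ 0.12542269 -0.00141645 -0.99210239]
side 50.81782283784969 [-0.08616599  0.          0.          0.          0.        ] [-0.07074747 -1.04790068  0.74820445] [ 0.46491755  0.74427679 -0.47948278]
wrist 71.70218430693957 [-0.04572013  0.          0.          0.          0.        ] [0.22372894 0.6385985  0.37341193] [ 0.24918177 -0.11963522 -0.96103895]
```

View pics/top0.png

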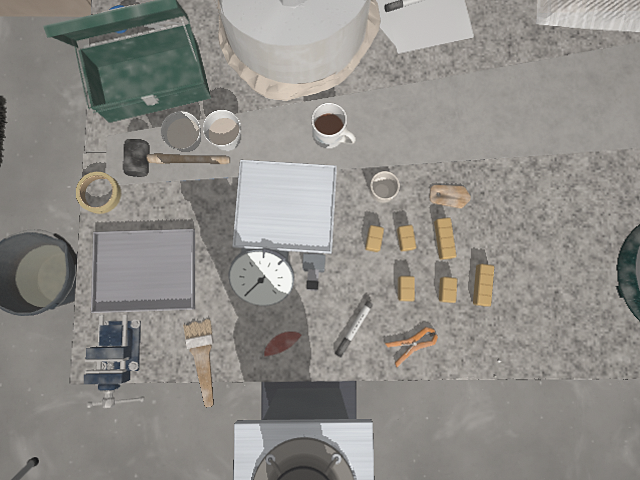

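View pics/side0.png

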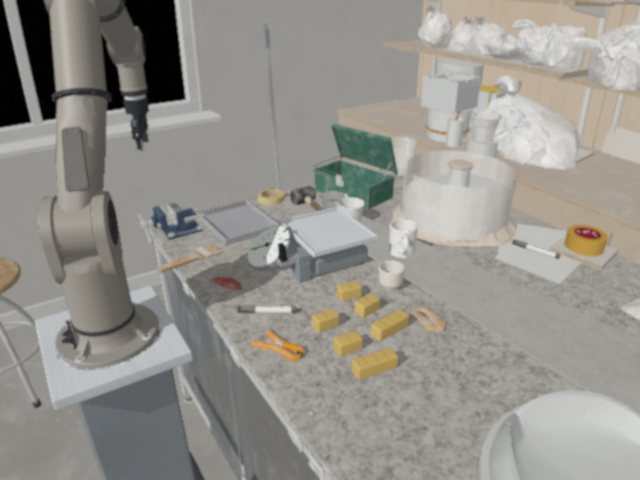

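Top view: the tray is at (145,270), the pan at (287,205), the dial at (262,277) and the plug grip at (312,285). There are 4 short bars and 2 long bars between (375,240) and (485,285), with the cup at (385,186) and the rib at (450,195). The side view confirms the same layout.

```bash
cat >> h.py <<'E'
def bars(f,C,roi=None):
    hsv=cv2.cvtColor(f['frame'],cv2.COLOR_RGB2HSV)
    m=cv2.inRange(hsv,(13,110,110),(28,255,255))
    if roi is not None:
        z=np.zeros_like(m); z[roi]=m[roi]; m=z
    m=cv2.morphologyEx(m,cv2.MORPH_OPEN,np.ones((3,3)))
    out=[]
    for c in cv2.findContours(m,0,2)[0]:
        a=cv2.contourArea(c)
        if a<80: continue
        k=np.zeros_like(m); cv2.drawContours(k,[c],-1,255,-1)
        z=np.nanpercentile(C[...,2][k>0],70)
        # top face only: points near top height
        sel=(k>0)&(abs(C[...,2]-z)<.008)
        P=C[sel]; r=cv2.minAreaRect(np.float32(P[:,:2]*1000))
        b=cv2.boxPoints(r); e=b[1]-b[0]; g=b[2]-b[1]
        L=e if np.hypot(*e)>np.hypot(*g) else g
        out.append((np.round(np.array(r[0])/1000,4),np.round(z,4),round(max(r[1])),round(min(r[1])),round(np.degrees(np.arctan2(L[1],L[0]))%180,1),c.reshape(-1,2).mean(0).round()))
    return out
E
python3 - <<'E'
from h import *
F={n:np.load(n+'0.npy',allow_pickle=True).item() for n in('top','side')}
for n in F:
    f=F[n];C=cloud(f)
    for b in bars(f,C):print(n,*b)
f=F['top'];C=cloud(f)
for n,p in dict(tray=(145,270),pan=(287,205),dial=(262,277),grip=(312,285),gripR=(312,262),table=(220,350),cup=(385,186)).items():
    print(n,C[p[1],p[0]].round(4))
def rect(mask,n):
    P=C[mask]; r=cv2.minAreaRect(np.float32(P[:,:2]*1000)); print(n,r, np.nanmedian(P[:,2]),len(P))
    
z=C[...,2]; v,u=np.mgrid[0:480,0:640]
box=lambda a,b,c,d:(u>a)&(u<b)&(v>c)&(v<d)
rect(box(225,345,150,260)&(z>.085)&(z<.1),'pan')
rect(box(85,200,220,320)&(z>.012)&(z<.03),'tray')
rect(box(295,330,275,300)&(z>.10)&(z<.14),'grip')
rect(box(295,330,245,300)&(z>.06)&(z<.098),'lock')
# crop enlarge
im=f['frame'][150:310,220:345,::-1]
cv2.imwrite('pics/crop0.png',cv2.resize(im,None,fx=3.7,fy=3.7,interpolation=cv2.INTER_CUBIC))
E
```

```text
side [ 0.4553 -0.4288] 0.0331 92 32 171.0 [375. 363.]
side [ 0.3179 -0.2599] 0.0099 119 43 119.2 [280. 348.]
side [ 0.4445 -0.3444] 0.0316 57 34 177.2 [349. 343.]
side [ 0.566  -0.3439] 0.0315 93 33 5.7 [390. 324.]
side [ 0.4478 -0.2469] 0.0318 56 34 177.2 [325. 320.]
side [ 0.5677 -0.2525] 0.0317 55 33 9.5 [366. 305.]
side [ 0.5669 -0.1761] 0.0313 57 33 164.1 [349. 291.]
side [ 1.3051 -0.3679] 0.059 112 110 98.7 [586. 241.]
tray [0.4997 0.3749 0.0065]
pan [0.6372 0.032  0.0865]
dial [0.4764 0.0893 0.0705]
grip [ 0.4553 -0.0233  0.1202]
gripR [ 0.5079 -0.0234  0.0842]
table [ 3.105e-01  1.949e-01 -3.000e-04]
cup [ 0.7003 -0.2027  0.0034]
pan ((623.2637329101562, 38.35877227783203), (220.13645935058594, 228.53338623046875), 85.93639373779297) 0.08669090268345192 3929
tray ((490.2658996582031, 376.07159423828125), (209.9486541748047, 237.0570831298828), 1.3703688383102417) 0.02150694551686816 916
grip ((457.8017883300781, -21.198707580566406), (22.749818801879883, 15.147146224975586), 83.13786315917969) 0.1196450532614246 75
lock ((496.30694580078125, -24.268508911132812), (73.92371368408203, 96.33849334716797), 89.38177490234375) 0.08314224917448043 735
```

View pics/crop0.png

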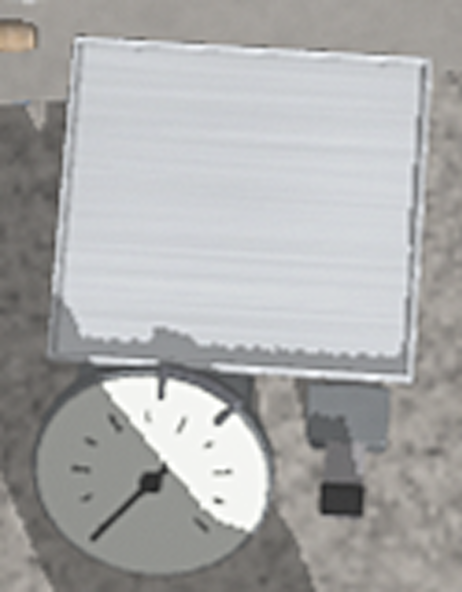

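The crop shows the plug grip at (342,498), the dial hub at (150,482) and the pointer at zero, lower left (95,540). The fork prongs are at (162,385) and (222,412). The pan is empty and yawed about -4°.

```bash
sed -i 's/(13,110,110),(28,255,255)/(12,85,90),(28,255,255)/' h.py; cat >> h.py <<'E'
def dial(C,f,hub,a):  # angle in dial plane of pixels a about hub (right-handed, seen by robot clockwise positive from up)
    v,u=np.mgrid[0:480,0:640]; m=(np.hypot(u-hub[0],v-hub[1])<25)&(C[...,2]>.03)&(C[...,2]<.11)
    P=C[m]; A=np.c_[P[:,:2],np.ones(len(P))]; k=np.linalg.lstsq(A,P[:,2],rcond=None)[0]
    n=np.array([-k[0],-k[1],1]);n/=np.linalg.norm(n)
    o,d=rays(f,[hub]+list(a)); s=(k[2]+k[0]*o[0]+k[1]*o[1]-o[2])/(d[:,2]-k[0]*d[:,0]-k[1]*d[:,1]); X=o+d*s[:,None]
    r=np.cross([0,1,0],n)*1; e1=np.array([1,0,k[0]]);e1/=np.linalg.norm(e1); e2=np.cross(n,e1)
    w=X[1:]-X[0]; return X[0],n,np.arctan2(-(w@e2),w@e1),np.linalg.norm(w,axis=1)
E
python3 - <<'E'
from h import *
F={n:np.load(n+'0.npy',allow_pickle=True).item() for n in('top','side')}
f=F['top'];C=cloud(f)
for b in bars(f,C):print(*b)
q=lambda x,y:(220+x/3.7-.4,150+y/3.7-.4)
X,n,a,r=dial(C,f,q(150,482),[q(95,540),q(162,385),q(222,412)])
print(X,n,a,r,(a[1:].mean()-a[0])/.0096)
# side grip: dark pts near
S=cloud(F['side']); m=(abs(S[...,0]-.457)<.03)&(abs(S[...,1]+.02)<.03)&(S[...,2]>.095)&(S[...,2]<.14)
P=S[m]; print(len(P),np.nanmin(P,0),np.nanmax(P,0)); print(np.argwhere(m).mean(0)[::-1])
E
```

```text
[ 0.322  -0.2871] 0.0133 59 18 117.4 [426. 343.]
[ 0.334  -0.2499] 0.013 116 19 110.7 [410. 338.]
[ 0.4459 -0.3396] 0.0346 57 34 173.4 [447. 290.]
[ 0.4503 -0.2428] 0.0349 56 33 179.2 [407. 288.]
[ 0.4562 -0.4231] 0.0346 95 34 172.7 [482. 283.]
[ 0.5685 -0.1699] 0.0351 56 33 168.9 [374. 239.]
[ 0.5696 -0.2461] 0.0348 56 32 6.7 [407. 238.]
[ 0.5677 -0.3384] 0.0345 94 34 5.9 [445. 238.]
[0.47081478 0.0952874  0.05495112] [-0.56641893  0.0388843   0.82319962] [-2.42653175  0.16755393  0.75233206] [0.05694193 0.06884757 0.06822835] 300.6744533630264
82 [ 0.44825335 -0.04141203  0.0950472 ] [ 0.46457702 -0.01537254  0.11966975]
[281.54878049 247.8902439 ]
```

```bash
cat >> h.py <<'E'
def go(p,yaw=-4,tilt=0,say=True):
    s=get_obs(); R0=Ro.from_rotvec(s['orientation'])
    y=np.radians(yaw); Rc=Ro.from_matrix(np.array([[-np.cos(y),-np.sin(y),0],[-np.sin(y),np.cos(y),0],[0,0,-1]]).T)*Ro.from_euler('y',tilt,degrees=True)
    d=R0.inv().apply(np.array(p)-s['tcp_pos']); w=(R0.inv()*Rc).as_rotvec()
    k=int(np.ceil(max(abs(d/.15).max(),abs(w/2).max())))
    print('calls',k,'off',(d/.15/max(k,1)).round(3),'rot',(w/2).round(3),'deg',np.degrees(w).round(1),'mm',np.linalg.norm(d)*1000//max(k,1),'clk',s['clock'])
E
python3 -c "
from h import *
go([.47,-.03,.23])"
```

```text
calls 4 off [-0.73  -0.835  0.002] rot [-0.001 -0.    -0.185] deg [ -0.1  -0.  -21.3] mm 166.0 clk 0.15
```

Call:
drive_tool:
  rows:
    - {"offset": [-0.7,-0.84,0],"rotation": [0,0,0],"claw": 0.6}
    - {"offset": [-0.7,-0.84,0],"rotation": [0,0,0],"claw": 0.6}
    - {"offset": [-0.7,-0.84,0],"rotation": [0,0,0],"claw": 0.6}
    - {"offset": [-0.7,-0.84,0],"rotation": [0,0,0],"claw": 0.6}
    - {"offset": [-0.7,-0.84,0],"rotation": [0,0,0],"claw": 0.6}
  force: 60

```text
clock: 0.57
tcp_pos: [0.3329, 0.443, 0.2308]
orientation: [0.701, 3.061, -0.008]
contact_force: [0.1, -0.1, -0.6]
grip_width: 0.0515
gripper_force: 0.0
```

Call:
drive_tool:
  rows:
    - {"offset": [-0.7,-0.84,0],"rotation": [0,0,0],"claw": 0.6}
    - {"offset": [-0.7,-0.84,0],"rotation": [0,0,0],"claw": 0.6}
    - {"offset": [-0.7,-0.84,0],"rotation": [0,0,0],"claw": 0.6}
    - {"offset": [-0.7,-0.84,0],"rotation": [0,0,0],"claw": 0.6}
    - {"offset": [-0.7,-0.84,0],"rotation": [0,0,0],"claw": 0.6}

```text
clock: 0.98
tcp_pos: [0.3725, 0.285, 0.231]
orientation: [0.702, 3.062, -0.006]
contact_force: [0.2, -0.6, -0.5]
grip_width: 0.0514
gripper_force: 0.0
```

Call:
drive_tool:
  rows:
    - {"offset": [-0.7,-0.84,0],"rotation": [0,0,0],"claw": 0.6}
    - {"offset": [-0.7,-0.84,0],"rotation": [0,0,0],"claw": 0.6}
    - {"offset": [-0.7,-0.84,0],"rotation": [0,0,0],"claw": 0.6}
    - {"offset": [-0.7,-0.84,0],"rotation": [0,0,0],"claw": 0.6}
    - {"offset": [-0.7,-0.84,0],"rotation": [0,0,0],"claw": 0.6}

```text
clock: 1.4
tcp_pos: [0.4129, 0.1271, 0.2314]
orientation: [0.702, 3.062, -0.003]
contact_force: [-0.5, 0.4, -0.0]
grip_width: 0.0514
gripper_force: 0.0
```

```bash
python3 -c "
from h import *
s=get_obs();print(s['tcp_pos'],s['joints'])
go([.47,-.03,.21])"
```

```text
[0.41286574 0.12708936 0.23135847] [-0.69682129  0.06237341  0.2654876   2.11880146 -0.01760676  0.96334065
  0.69821012]
calls 1 off [-0.799 -0.776  0.145] rot [-0.001  0.    -0.191] deg [ -0.1   0.  -21.8] mm 168.0 clk 1.4
```

```bash
python3 -c "
from h import *
go([.42,-.02,.22],-4,10)"
```

```text
calls 1 off [-0.47  -0.862  0.078] rot [ 0.016  0.087 -0.19 ] deg [  1.8   9.9 -21.8] mm 147.0 clk 1.4
```

Call:
drive_tool:
  rows:
    - {"offset": [-0.45,-0.86,0.07],"rotation": [-0.03,0,-0.19],"claw": 0.6}
    - {"offset": [-0.45,-0.86,0.07],"rotation": [0,0,-0.19],"claw": 0.6}
    - {"offset": [-0.45,-0.86,0.07],"rotation": [0,0,-0.19],"claw": 0.6}
    - {"offset": [-0.45,-0.86,0.07],"rotation": [0,0,-0.19],"claw": 0.6}
    - {"offset": [-0.45,-0.86,0.07],"rotation": [0,0,-0.19],"claw": 0.6}
    - {"offset": [-0.45,-0.86,0.07],"rotation": [0,0,-0.19],"claw": 0.6}

```text
clock: 1.9
tcp_pos: [0.4176, -0.0127, 0.2207]
orientation: [-0.104, -3.14, 0.0]
contact_force: [-0.2, 1.2, -0.3]
grip_width: 0.0512
gripper_force: 0.0
```

```bash
python3 -c "
from h import *
s=get_obs();print(s['tcp_pos'],s['joints'],s['orientation'])
go([.397,-.019,.13],-4,0)
f=grab_frame('wrist');save(f,'w1');np.save('w1.npy',f,allow_pickle=True)"
```

```text
[ 0.41756366 -0.0127266   0.22074803] [-0.49891122  0.04521109  0.39686872  2.16634552 -0.02168604  0.93389971
  1.4150878 ] [-1.03966212e-01 -3.13963746e+00  1.08159445e-04]
calls 1 off [ 0.134 -0.051  0.605] rot [-0.    -0.     0.002] deg [-0.  -0.   0.2] mm 93.0 clk 1.9
```

View pics/w1.png

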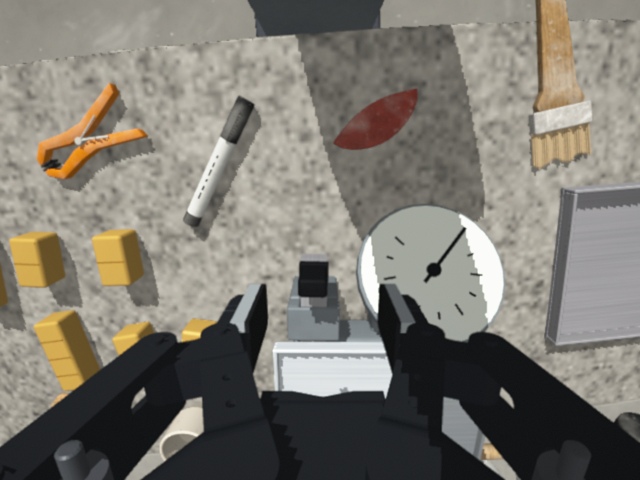

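The wrist view shows the grip top at about (314,272) with the fingers to either side of it. The dial hub is at (433,270).

```bash
python3 -c "
from h import *
f=np.load('w1.npy',allow_pickle=True).item();C=cloud(f)
m=(f['frame'].max(2)<70)&(C[...,2]>.1)&(C[...,2]<.135)
m[:, :290]=0;m[:,340:]=0
P=C[m];print(len(P),np.nanmedian(P,0),cv2.minAreaRect(np.float32(P[abs(P[:,2]-.12)<.006][:,:2]*1000)))
print(np.argwhere(m).mean(0)[::-1])
m=(C[...,2]>.088)&(C[...,2]<.1);m[:340]=0;m[:,:270]=0;m[:,390:]=0;P=C[m];print('rim',len(P),cv2.fitLine(np.float32(P[:,:2]),2,0,.01,.01).ravel())
"
```

```text
704 [ 0.45450892 -0.02461453  0.11843483] ((457.5151672363281, -24.940174102783203), (23.753713607788086, 14.738685607910156), 84.09363555908203)
[312.61505682 284.63352273]
rim 975 [ 0.10375244 -0.99460316  0.53748804 -0.02609527]
```

Call:
drive_tool:
  rows:
    - {"offset": [0.14,-0.05,0.6],"rotation": [0,0,0],"claw": 0.6}
    - {"offset": [0.14,-0.05,0.6],"rotation": [0,0,0],"claw": 0.6}
    - {"offset": [0.14,-0.05,0.6],"rotation": [0,0,0],"claw": 0.6}
    - {"offset": [0.14,-0.05,0.6],"rotation": [0,0,0],"claw": 0.6}

```text
clock: 2.28
tcp_pos: [0.3933, -0.0162, 0.1283]
orientation: [-0.093, -3.134, 0.002]
contact_force: [0.8, 0.4, 0.7]
grip_width: 0.0512
gripper_force: 0.0
```

```bash
python3 -c "
from h import *
s=get_obs();print(s['tcp_pos'],s['joints'],s['orientation'])
go([.39,-.019,.085],-4,0)"
```

```text
[ 0.39332684 -0.01616336  0.128293  ] [-0.47021766  0.17108052  0.3907807   2.30672717 -0.10167082  0.6856561
  1.50626321] [-9.27466200e-02 -3.13368246e+00  2.09584449e-03]
calls 1 off [ 0.019 -0.02   0.289] rot [-0.001 -0.003  0.005] deg [-0.1 -0.4  0.6] mm 43.0 clk 2.2833
```

Call:
drive_tool:
  rows:
    - {"offset": [0.02,-0.01,0.29],"rotation": [0,0,0.02],"claw": 0.55}
    - {"offset": [0.02,-0.01,0.29],"rotation": [0,0,0.02],"claw": 0.55}
    - {"offset": [0.02,-0.01,0.29],"rotation": [0,0,0.02],"claw": 0.55}

```text
clock: 2.53
tcp_pos: [0.3925, -0.0179, 0.0869]
orientation: [-0.155, -3.134, 0.001]
contact_force: [-0.1, 0.0, -0.1]
grip_width: 0.047
gripper_force: 0.0
```

```bash
python3 -c "
from h import *
s=get_obs();print(s['tcp_pos'],s['joints'],s['orientation'])
go([.457,-.0245,.088],-5.5,0)"
```

```text
[ 0.39252427 -0.01793719  0.08690329] [-0.44014637  0.26133813  0.37353554  2.34136781 -0.17566383  0.56687261
  1.54254058] [-1.55316020e-01 -3.13415428e+00  1.41620949e-03]
calls 1 off [-0.432 -0.001 -0.009] rot [-0.001 -0.002 -0.002] deg [-0.1 -0.2 -0.2] mm 64.0 clk 2.5333
```

Call:
drive_tool:
  rows:
    - {"offset": [-0.15,0,-0.01],"rotation": [0,0,0],"claw": 0.55}
    - {"offset": [-0.3,0,-0.01],"rotation": [0,0,0],"claw": 0.55}
    - {"offset": [-0.43,0,-0.01],"rotation": [0,0,0],"claw": 0.55}
    - {"offset": [-0.43,0,-0.01],"rotation": [0,0,0],"claw": 0.55}
    - {"offset": [-0.43,0,-0.01],"rotation": [0,0,0],"claw": 0}
    - {"offset": [-0.43,0,-0.01],"rotation": [0,0,0],"claw": 0}
    - {"offset": [-0.43,0,-0.01],"rotation": [0,0,0],"claw": 0}
    - {"offset": [-0.43,0,-0.01],"rotation": [0,0,0],"claw": 0}
    - {"offset": [-0.43,0,-0.01],"rotation": [0,0,0],"claw": 0}
    - {"offset": [-0.43,0,-0.01],"rotation": [0,0,0],"claw": 0}
  force: 80

```text
clock: 3.37
tcp_pos: [0.4575, -0.0247, 0.0903]
orientation: [0.157, 3.136, 0.002]
contact_force: [-1.1, 0.7, 8.6]
grip_width: 0.0229
gripper_force: 77.8
```

Call:
drive_tool:
  rows:
    - {"offset": [0.04,0,-0.01],"rotation": [0,0,0],"claw": 0}
    - {"offset": [0.08,0,-0.01],"rotation": [0,0,0],"claw": 0}
    - {"offset": [0.12,0,-0.01],"rotation": [0,0,0],"claw": 0}
    - {"offset": [0.16,0,-0.01],"rotation": [0,0,0],"claw": 0}
    - {"offset": [0.2,0,-0.01],"rotation": [0,0,0],"claw": 0}
    - {"offset": [0.24,0,-0.01],"rotation": [0,0,0],"claw": 0}
    - {"offset": [0.28,0,-0.01],"rotation": [0,0,0],"claw": 0}
    - {"offset": [0.32,0,-0.01],"rotation": [0,0,0],"claw": 0}
    - {"offset": [0.36,0,-0.01],"rotation": [0,0,0],"claw": 0}
    - {"offset": [0.4,0,-0.01],"rotation": [0,0,0],"claw": 0}
    - {"offset": [0.44,0,-0.01],"rotation": [0,0,0],"claw": 0}
    - {"offset": [0.45,0,-0.01],"rotation": [0,0,0],"claw": 0}
    - {"offset": [0.45,0,-0.01],"rotation": [0,0,0],"claw": 0}

```text
clock: 4.45
tcp_pos: [0.3894, -0.0184, 0.0903]
orientation: [-0.158, -3.137, -0.0]
contact_force: [-0.1, 0.6, -2.6]
grip_width: 0.0222
gripper_force: 81.4
```

```bash
python3 -c "
from h import *
s=get_obs();print(s['tcp_pos'],s['joints'],s['contact_force'])
f=grab_frame('side');cv2.imwrite('pics/s2.png',cv2.resize(f['frame'][170:330,180:400,::-1],None,fx=3,fy=3))"
```

```text
[ 0.38942068 -0.01835898  0.09029882] [-0.44614875  0.24741589  0.37934213  2.34795872 -0.16931068  0.57009983
  1.53586739] [-0.11122363  0.6481942  -2.61414203]
```

View pics/s2.png

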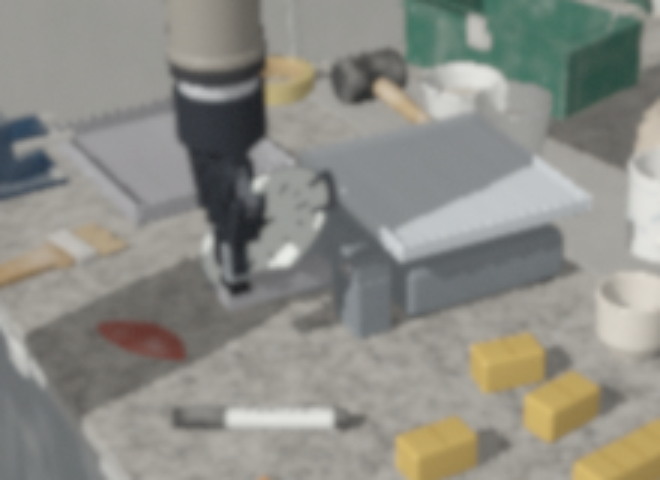

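The plug is free of the socket: the blade is visible from (230,295) to (330,275), in front of the socket, and the pan is empty. Next is lifting it.

Call:
drive_tool:
  rows:
    - {"offset": [0,0,-0.2],"rotation": [0,0,0],"claw": 0}
    - {"offset": [0,0,-0.45],"rotation": [0,0,0],"claw": 0}
    - {"offset": [0,0,-0.7],"rotation": [0,0,0],"claw": 0}
    - {"offset": [0,0,-0.85],"rotation": [0,0,0],"claw": 0}
    - {"offset": [0,0,-0.85],"rotation": [0,0,0],"claw": 0}

```text
clock: 4.92
tcp_pos: [0.3936, -0.0182, 0.2223]
orientation: [0.158, 3.129, 0.005]
contact_force: [-0.1, 0.6, -1.2]
grip_width: 0.0225
gripper_force: 81.4
```

```bash
python3 -c "
from h import *
s=get_obs();print(s['tcp_pos'])
go([.453,.436,.2],0,0)"
```

```text
[ 0.39359069 -0.01820394  0.22234817]
calls 4 off [-0.022  0.763  0.04 ] rot [ 0.002  0.005 -0.051] deg [ 0.2  0.5 -5.8] mm 114.0 clk 4.9167
```

Call:
drive_tool:
  rows:
    - {"offset": [-0.05,0.25,0],"rotation": [0,0,0],"claw": 0}
    - {"offset": [-0.05,0.5,0],"rotation": [0,0,0],"claw": 0}
    - {"offset": [-0.05,0.75,0],"rotation": [0,0,0],"claw": 0}
    - {"offset": [-0.05,1,0],"rotation": [0,0,0],"claw": 0}

```text
clock: 5.25
tcp_pos: [0.4126, 0.1315, 0.2172]
orientation: [-0.16, -3.137, -0.0]
contact_force: [0.9, 0.4, -1.0]
grip_width: 0.0224
gripper_force: 81.4
```

Call:
drive_tool:
  rows:
    - {"offset": [-0.02,0.25,0],"rotation": [0,0,0],"claw": 0}
    - {"offset": [-0.02,0.5,0],"rotation": [0,0,0],"claw": 0}
    - {"offset": [-0.02,0.75,0],"rotation": [0,0,0],"claw": 0}
    - {"offset": [-0.02,1,0],"rotation": [0,0,0],"claw": 0}

```text
clock: 5.58
tcp_pos: [0.4305, 0.2806, 0.2166]
orientation: [-0.158, -3.137, 0.001]
contact_force: [0.8, -0.6, -0.1]
grip_width: 0.0225
gripper_force: 81.4
```

Call:
drive_tool:
  rows:
    - {"offset": [-0.02,0.25,0],"rotation": [0,0,0],"claw": 0}
    - {"offset": [-0.02,0.5,0],"rotation": [0,0,0],"claw": 0}
    - {"offset": [-0.02,0.75,0],"rotation": [0,0,0],"claw": 0}
    - {"offset": [-0.02,1,0],"rotation": [0,0,-0.05],"claw": 0}
    - {"offset": [-0.02,1,0],"rotation": [0,0,-0.05],"claw": 0}

```text
clock: 6.0
tcp_pos: [0.4465, 0.4367, 0.2159]
orientation: [0.019, -3.14, -0.006]
contact_force: [-0.8, 0.9, -0.1]
grip_width: 0.0226
gripper_force: 81.4
```

```bash
python3 -c "
from h import *
s=get_obs();print(s['tcp_pos'],s['joints'])
go([.453,.436,.06],0,0)
f=grab_frame('top');cv2.imwrite('pics/t3.png',cv2.resize(f['frame'][190:370,70:330,::-1],None,fx=3,fy=3))"
```

```text
[0.44650861 0.43665024 0.215931  ] [-0.96415133  0.40780855  0.12206476  1.70658403 -0.06070182  1.0287575
  0.76240275]
calls 2 off [-0.022 -0.004  0.52 ] rot [ 0.002 -0.001  0.006] deg [ 0.2 -0.1  0.7] mm 78.0 clk 6.0
```

View pics/t3.png

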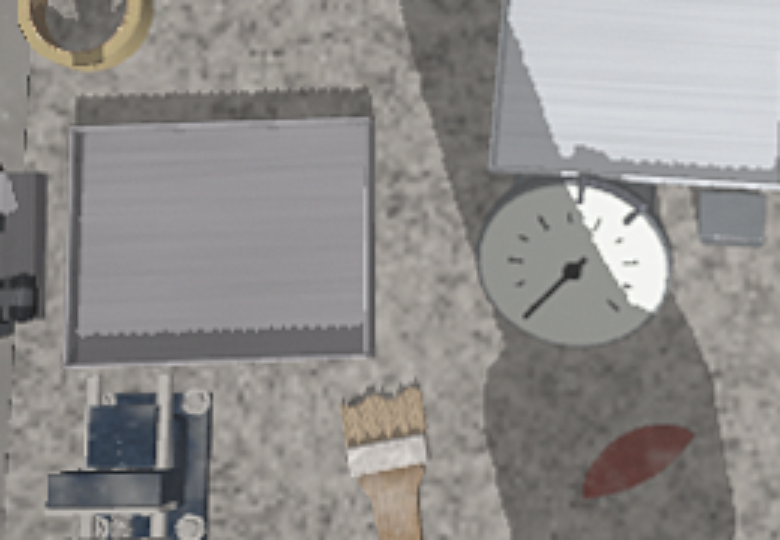

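The top crop shows the tray empty and the pan empty with the pointer at zero. The gripper is just left of the tray at (20,240), because its height shifts it outward in this view. Next I lower the plug.

Call:
drive_tool:
  rows:
    - {"offset": [-0.02,0,0.25],"rotation": [0,0,0],"claw": 0}
    - {"offset": [-0.04,0,0.5],"rotation": [0,0,0],"claw": 0}
    - {"offset": [-0.04,0,0.75],"rotation": [0,0,0],"claw": 0}
    - {"offset": [-0.04,0,0.9],"rotation": [0,0,0],"claw": 0}
    - {"offset": [-0.04,0,1],"rotation": [0,0,0],"claw": 0}
    - {"offset": [-0.04,0,1],"rotation": [0,0,0],"claw": 0}

```text
clock: 6.55
tcp_pos: [0.4529, 0.4243, 0.0631]
orientation: [-0.004, -3.136, 0.01]
contact_force: [-1.1, -0.4, -2.0]
grip_width: 0.0226
gripper_force: 81.4
```

Call:
drive_tool:
  rows:
    - {"offset": [0,0,0.08],"rotation": [0,0,0],"claw": 0}
    - {"offset": [0,0,0.15],"rotation": [0,0,0],"claw": 0}
    - {"offset": [0,0,0.2],"rotation": [0,0,0],"claw": 0}
    - {"offset": [0,0,0.2],"rotation": [0,0,0],"claw": 0}

```text
clock: 6.88
tcp_pos: [0.4543, 0.4272, 0.0365]
orientation: [-0.001, -3.14, 0.002]
contact_force: [-0.5, -0.4, -1.6]
grip_width: 0.0225
gripper_force: 81.4
```

Call:
drive_tool:
  rows:
    - {"offset": [0,0,0.01],"rotation": [0,0,0],"claw": 0.5}
    - {"offset": [0,0,0.01],"rotation": [0,0,0],"claw": 0.5}
    - {"offset": [0,0,0.01],"rotation": [0,0,0],"claw": 0.5}
    - {"offset": [0,0,0.01],"rotation": [0,0,0],"claw": 0.5}
    - {"offset": [0,0,0.01],"rotation": [0,0,0],"claw": 0.5}
    - {"offset": [0,0,-0.3],"rotation": [0,0,0],"claw": 0.6}
    - {"offset": [0,0,-0.6],"rotation": [0,0,0],"claw": 0.7}
    - {"offset": [0,0,-1],"rotation": [0,0,0],"claw": 0.7}
    - {"offset": [0,0,-1],"rotation": [0,0,0],"claw": 0.7}
    - {"offset": [0,0,-1],"rotation": [0,0,0],"claw": 0.7}

```text
clock: 7.72
tcp_pos: [0.4579, 0.4306, 0.1953]
orientation: [0.002, 3.134, 0.014]
contact_force: [1.1, 0.0, -0.0]
grip_width: 0.0595
gripper_force: 0.0
```

```bash
python3 -c "
from h import *
go([.453,-.16,.2],0,0)
f=grab_frame('top');C=cloud(f)
for b in bars(f,C):print(*b)
z=C[...,2];m=(z>.04)&(z<.09);m[:,:85]=0;m[:,200:]=0;m[:225]=0;m[320:]=0
print(m.sum(),np.nanmin(C[m],0),np.nanmax(C[m],0))
"
```

```text
calls 4 off [ 0.007 -0.984 -0.017] rot [ 0.005  0.004 -0.001] deg [ 0.5  0.5 -0.1] mm 147.0 clk 7.7167
[ 0.3216 -0.2872] 0.0129 59 17 117.8 [426. 343.]
[ 0.3337 -0.2501] 0.0131 116 19 110.5 [410. 338.]
[ 0.4461 -0.3392] 0.035 57 34 173.6 [447. 289.]
[ 0.4503 -0.2426] 0.0351 56 33 178.0 [408. 287.]
[ 0.4564 -0.423 ] 0.0344 95 35 172.6 [482. 284.]
[ 0.5691 -0.1699] 0.0348 56 33 168.5 [374. 239.]
[ 0.5693 -0.2466] 0.0349 56 32 6.9 [407. 238.]
[ 0.5676 -0.3379] 0.0346 94 34 5.4 [445. 238.]
156 [0.38606774 0.39420401 0.0402613 ] [0.46075579 0.45651761 0.06965278]
```

```bash
python3 -c "
from h import *
f=np.load('top0.npy',allow_pickle=True).item()
q=lambda x,y:(220+x/3.7-.4,150+y/3.7-.4)
X=onz(f,[q(80,38),q(430,60),q(410,380),q(52,357)],.092);print(X,X.mean(0))
e=X[0]-X[3];g=X[1]-X[2];print(np.degrees(np.arctan2(e[1],e[0])),np.degrees(np.arctan2(g[1],g[0])),np.linalg.norm(e),np.linalg.norm(X[1]-X[0]))
h=X[0]-X[1];h2=X[3]-X[2];print(np.degrees(np.arctan2(-h[0],h[1])),np.degrees(np.arctan2(-h2[0],h2[1])))
"
```

```text
[[ 0.74117657  0.13524429  0.092     ]
 [ 0.72544118 -0.07916519  0.092     ]
 [ 0.5283228  -0.06440173  0.092     ]
 [ 0.54417821  0.14996707  0.092     ]] [0.63477969 0.03541111 0.092     ]
-4.274086071563194 -4.283250008596109 0.19754775591655094 0.2149861062598419
-4.197378969038962 -4.230078781922645
```

Call:
drive_tool:
  rows:
    - {"offset": [-0.2,-0.25,0],"rotation": [0,0,0],"claw": 0.7}
    - {"offset": [-0.2,-0.5,0],"rotation": [0,0,0],"claw": 0.7}
    - {"offset": [-0.2,-0.75,0],"rotation": [0,0,0],"claw": 0.7}
    - {"offset": [-0.2,-1,0],"rotation": [0,0,0],"claw": 0.7}

```text
clock: 8.1
tcp_pos: [0.4842, 0.2752, 0.1864]
orientation: [-0.002, -3.14, 0.003]
contact_force: [0.1, -0.2, 0.2]
grip_width: 0.0603
gripper_force: 0.0
```

Call:
drive_tool:
  rows:
    - {"offset": [-0.2,-0.25,0],"rotation": [0,0,0],"claw": 0.7}
    - {"offset": [-0.2,-0.5,0],"rotation": [0,0,0],"claw": 0.7}
    - {"offset": [-0.2,-0.75,0],"rotation": [0,0,0],"claw": 0.7}
    - {"offset": [-0.2,-1,0],"rotation": [0,0,0],"claw": 0.7}

```text
clock: 8.43
tcp_pos: [0.5138, 0.1253, 0.1866]
orientation: [-0.003, -3.14, 0.002]
contact_force: [1.1, -0.1, 0.2]
grip_width: 0.0598
gripper_force: 0.0
```

Call:
drive_tool:
  rows:
    - {"offset": [-0.1,-0.25,0],"rotation": [0,0,0],"claw": 0.7}
    - {"offset": [-0.1,-0.5,0],"rotation": [0,0,0],"claw": 0.7}
    - {"offset": [-0.1,-0.75,0],"rotation": [0,0,0],"claw": 0.7}
    - {"offset": [-0.1,-1,0],"rotation": [0,0,0],"claw": 0.7}

```text
clock: 8.77
tcp_pos: [0.5284, -0.024, 0.1866]
orientation: [-0.001, -3.14, 0.0]
contact_force: [1.2, -0.3, -1.0]
grip_width: 0.0599
gripper_force: 0.0
```

Call:
drive_tool:
  rows:
    - {"offset": [-0.1,-0.25,0],"rotation": [0,0,0],"claw": 0.7}
    - {"offset": [-0.1,-0.5,0],"rotation": [0,0,0],"claw": 0.7}
    - {"offset": [-0.1,-0.75,0],"rotation": [0,0,0],"claw": 0.7}
    - {"offset": [-0.1,-1,0],"rotation": [0,0,0],"claw": 0.7}

```text
clock: 9.1
tcp_pos: [0.5434, -0.1738, 0.1865]
orientation: [-0.001, -3.14, -0.0]
contact_force: [0.7, 0.4, -0.5]
grip_width: 0.0597
gripper_force: 0.0
```

Call:
drive_tool:
  rows:
    - {"offset": [0,-0.25,0],"rotation": [0,0,0],"claw": 0.7}
    - {"offset": [0,-0.5,0],"rotation": [0,0,0],"claw": 0.7}
    - {"offset": [0,-0.75,0],"rotation": [0,0,0],"claw": 0.7}
    - {"offset": [0,-1,0],"rotation": [0,0,0],"claw": 0.7}
    - {"offset": [0,-1,0],"rotation": [0,0,0],"claw": 0.7}

```text
clock: 9.52
tcp_pos: [0.5407, -0.3315, 0.187]
orientation: [-0.017, -3.139, 0.008]
contact_force: [-1.1, -1.2, 1.6]
grip_width: 0.0598
gripper_force: 0.0
```

```bash
python3 -c "
from h import *
s=get_obs();print(s['tcp_pos'],s['joints'])
go([.567,-.341,.15],5.6,0)
f=grab_frame('wrist');C=cloud(f);save(f,'w4')
for b in bars(f,C):print(*b)"
```

```text
[ 0.54073049 -0.33149653  0.18695462] [ 0.17347524  0.47132872  0.37553539  1.72284135 -0.19440148  0.98411197
  2.17948513]
calls 1 off [-0.176 -0.06   0.246] rot [-0.003 -0.001 -0.054] deg [-0.3 -0.1 -6.2] mm 46.0 clk 9.5167
[ 0.6986 -0.3371] 0.0065 42 18 94.2 [320. 352.]
[ 0.6719 -0.3377] 0.0064 34 32 167.6 [319. 332.]
[ 0.6745 -0.3898] 0.0065 57 40 8.9 [276. 335.]
[ 0.5706 -0.2502] 0.0344 57 34 7.7 [406. 253.]
[ 0.5704 -0.1747] 0.0342 58 35 168.7 [488. 245.]
[ 0.5688 -0.3414] 0.0346 95 34 5.8 [314. 248.]
[ 0.4517 -0.2458] 0.0345 58 35 177.3 [420. 118.]
[ 0.4479 -0.3427] 0.0346 58 34 174.1 [314. 119.]
[ 0.4584 -0.4263] 0.0345 96 34 171.6 [224. 129.]
[ 0.3563 -0.2917] 0.0125 37 12 92.6 [367.   9.]
```

Call:
drive_tool:
  rows:
    - {"offset": [-0.19,-0.065,0.2],"rotation": [0,0,-0.054],"claw": 0.65}
    - {"offset": [-0.19,-0.065,0.45],"rotation": [0,0,-0.054],"claw": 0.65}
    - {"offset": [-0.19,-0.065,0.7],"rotation": [0,0,-0.054],"claw": 0.65}
    - {"offset": [-0.19,-0.065,0.85],"rotation": [0,0,-0.054],"claw": 0.65}
    - {"offset": [-0.19,-0.065,0.85],"rotation": [0,0,-0.054],"claw": 0.65}

```text
clock: 9.98
tcp_pos: [0.5689, -0.3278, 0.0535]
orientation: [0.17, -3.127, -0.01]
contact_force: [-0.2, 1.2, -0.6]
grip_width: 0.0555
gripper_force: 0.0
```

```bash
python3 -c "
from h import *
go([.5685,-.341,.005],5.8,0)"
```

```text
calls 1 off [ 0.009 -0.089  0.323] rot [ 0.003 -0.005  0.004] deg [ 0.4 -0.6  0.4] mm 50.0 clk 9.9833
```

Call:
drive_tool:
  rows:
    - {"offset": [0.01,-0.09,0.1],"rotation": [0,0,0],"claw": 0.65}
    - {"offset": [0.01,-0.09,0.1],"rotation": [0,0,0],"claw": 0.65}
    - {"offset": [0.01,-0.09,0.1],"rotation": [0,0,0],"claw": 0.65}
    - {"offset": [0.01,-0.09,0.1],"rotation": [0,0,0],"claw": 0.65}

```text
clock: 10.32
tcp_pos: [0.5734, -0.3451, 0.0467]
orientation: [-0.169, 3.136, -0.0]
contact_force: [1.3, 0.6, 0.9]
grip_width: 0.0553
gripper_force: 0.0
```

```bash
python3 -c "
from h import *
print(get_obs()['tcp_pos']);go([.5685,-.341,.005],5.8,0)"
```

```text
[ 0.57339911 -0.3451439   0.04668959]
calls 1 off [0.03  0.031 0.278] rot [-0.     0.001  0.003] deg [-0.   0.1  0.4] mm 42.0 clk 10.3167
```

Call:
drive_tool:
  rows:
    - {"offset": [0.02,0.02,0.12],"rotation": [0,0,0],"claw": 0.65}
    - {"offset": [0.02,0.02,0.12],"rotation": [0,0,0],"claw": 0.65}
    - {"offset": [0.02,0.02,0.12],"rotation": [0,0,0],"claw": 0.65}
    - {"offset": [0.02,0.02,0.12],"rotation": [0,0,0],"claw": 0.65}
    - {"offset": [0.02,0.02,0.12],"rotation": [0,0,0],"claw": 0.65}
    - {"offset": [0.02,0.02,0.12],"rotation": [0,0,0],"claw": 0.65}

```text
clock: 10.82
tcp_pos: [0.57, -0.3431, 0.0283]
orientation: [-0.168, 3.136, -0.001]
contact_force: [0.5, -0.6, -0.6]
grip_width: 0.0553
gripper_force: 0.0
```

```bash
python3 -c "
from h import *
print(get_obs()['tcp_pos']);go([.5685,-.341,.005],5.8,0)"
```

```text
[ 0.57002402 -0.34312592  0.02827887]
calls 1 off [0.009 0.015 0.155] rot [-0.     0.001  0.003] deg [-0.   0.1  0.3] mm 23.0 clk 10.8167
```

Settled. Now descending and gripping.

Call:
drive_tool:
  rows:
    - {"offset": [0.01,0.015,0.08],"rotation": [0,0,0],"claw": 0.65}
    - {"offset": [0.01,0.015,0.155],"rotation": [0,0,0],"claw": 0.65}
    - {"offset": [0.01,0.015,0.155],"rotation": [0,0,0],"claw": 0.65}
    - {"offset": [0.01,0.015,0.155],"rotation": [0,0,0],"claw": 0.65}
    - {"offset": [0.01,0.015,0.155],"rotation": [0,0,0],"claw": 0}
    - {"offset": [0.01,0.015,0.155],"rotation": [0,0,0],"claw": 0}
    - {"offset": [0.01,0.015,0.155],"rotation": [0,0,0],"claw": 0}
    - {"offset": [0.01,0.015,0.155],"rotation": [0,0,0],"claw": 0}
    - {"offset": [0.01,0.015,0.155],"rotation": [0,0,0],"claw": 0}
    - {"offset": [0.01,0.015,0.155],"rotation": [0,0,0],"claw": 0}
  force: 50

```text
clock: 11.65
tcp_pos: [0.5678, -0.3409, 0.0042]
orientation: [-0.168, 3.137, -0.0]
contact_force: [-0.8, 0.2, 1.9]
grip_width: 0.0332
gripper_force: 50.9
```

Call:
drive_tool:
  rows:
    - {"offset": [0,0,-0.2],"rotation": [0,0,0],"claw": 0}
    - {"offset": [0,0,-0.45],"rotation": [0,0,0],"claw": 0}
    - {"offset": [0,0,-0.7],"rotation": [0,0,0],"claw": 0}
    - {"offset": [0,0,-1],"rotation": [0,0,0],"claw": 0}
    - {"offset": [0,0,-1],"rotation": [0,0,0],"claw": 0}
    - {"offset": [0,0,-1],"rotation": [0,0,0],"claw": 0}
    - {"offset": [0,0,-1],"rotation": [0,0,0],"claw": 0}
    - {"offset": [0,0,-1],"rotation": [0,0,0],"claw": 0}

```text
clock: 12.32
tcp_pos: [0.5665, -0.3399, 0.152]
orientation: [0.168, -3.134, -0.003]
contact_force: [-0.3, -0.5, -2.0]
grip_width: 0.0341
gripper_force: 33.6
```

```bash
python3 -c "
from h import *
print(get_obs()['tcp_pos']);go([.6315,-.012,.17],-4.2,0)"
```

```text
[ 0.5665109  -0.3398755   0.15199955]
calls 3 off [-0.222  0.709 -0.039] rot [ 0.001 -0.002  0.09 ] deg [ 0.1 -0.2 10.4] mm 111.0 clk 12.3167
```

```bash
python3 -c "
from h import *
go([.5907,-.0214,.16],-4.2,0)"
```

```text
calls 3 off [-0.129  0.698 -0.017] rot [ 0.001 -0.002  0.09 ] deg [ 0.1 -0.2 10.4] mm 106.0 clk 12.3167
```

Call:
drive_tool:
  rows:
    - {"offset": [-0.05,0.2,0],"rotation": [0,0,0],"claw": 0}
    - {"offset": [-0.1,0.4,0],"rotation": [0,0,0],"claw": 0}
    - {"offset": [-0.15,0.6,0],"rotation": [0,0,0],"claw": 0}
    - {"offset": [-0.19,0.8,0],"rotation": [0,0,0],"claw": 0}
    - {"offset": [-0.19,1,0],"rotation": [0,0,0],"claw": 0}

```text
clock: 12.73
tcp_pos: [0.5796, -0.1863, 0.1518]
orientation: [0.17, -3.134, -0.001]
contact_force: [1.0, 0.4, -1.2]
grip_width: 0.0331
gripper_force: 55.1
```

Call:
drive_tool:
  rows:
    - {"offset": [-0.05,0.2,-0.05],"rotation": [0,0,0.05],"claw": 0}
    - {"offset": [-0.1,0.4,-0.05],"rotation": [0,0,0.09],"claw": 0}
    - {"offset": [-0.15,0.6,-0.05],"rotation": [0,0,0.09],"claw": 0}
    - {"offset": [-0.19,0.8,-0.05],"rotation": [0,0,0.09],"claw": 0}
    - {"offset": [-0.19,1,-0.05],"rotation": [0,0,0.09],"claw": 0}
    - {"offset": [-0.19,1,-0.05],"rotation": [0,0,0.09],"claw": 0}
    - {"offset": [-0.19,1,-0.05],"rotation": [0,0,0.09],"claw": 0}
    - {"offset": [-0.19,1,-0.05],"rotation": [0,0,0.09],"claw": 0}
    - {"offset": [-0.19,1,-0.05],"rotation": [0,0,0.09],"claw": 0}
    - {"offset": [-0.19,1,-0.05],"rotation": [0,0,0.09],"claw": 0}

```text
clock: 13.57
tcp_pos: [0.5918, -0.0381, 0.161]
orientation: [-0.118, -3.138, 0.001]
contact_force: [0.3, 0.1, 0.4]
grip_width: 0.0336
gripper_force: 55.3
```

```bash
python3 -c "
from h import *
print(get_obs()['tcp_pos']);go([.5907,-.0214,.095],-4.2,0)
f=grab_frame('wrist');save(f,'w5')"
```

```text
[ 0.59180424 -0.03812036  0.16102145]
calls 1 off [0.015 0.111 0.44 ] rot [-0.    -0.    -0.001] deg [-0.  -0.1 -0.1] mm 68.0 clk 13.5667
```

View pics/w5.png

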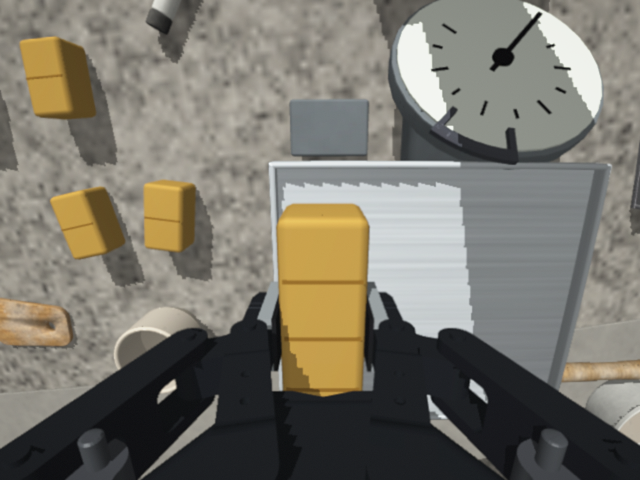

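The wrist view shows the long bar held squarely and centred between the fingers at (322,300). The empty pan is below it, and the dial pointer and fork are visible at the top right.

Call:
drive_tool:
  rows:
    - {"offset": [0.015,0.11,0.12],"rotation": [0,0,0],"claw": 0}
    - {"offset": [0.015,0.11,0.25],"rotation": [0,0,0],"claw": 0}
    - {"offset": [0.015,0.11,0.35],"rotation": [0,0,0],"claw": 0}
    - {"offset": [0.015,0.11,0.43],"rotation": [0,0,0],"claw": 0}
    - {"offset": [0.015,0.11,0.47],"rotation": [0,0,0],"claw": 0}
    - {"offset": [0.015,0.11,0.475],"rotation": [0,0,0],"claw": 0}
    - {"offset": [0.015,0.11,0.475],"rotation": [0,0,0],"claw": 0}
    - {"offset": [0.015,0.11,0.475],"rotation": [0,0,0],"claw": 0}

```text
clock: 14.28
tcp_pos: [0.5918, -0.0202, 0.0911]
orientation: [0.115, 3.138, 0.0]
contact_force: [-0.2, 0.3, -1.3]
grip_width: 0.0335
gripper_force: 55.3
```

Call:
drive_tool:
  rows:
    - {"offset": [0,0,0],"rotation": [0,0,0],"claw": 0.5}
    - {"offset": [0,0,0],"rotation": [0,0,0],"claw": 0.55}
    - {"offset": [0,0,0],"rotation": [0,0,0],"claw": 0.55}
    - {"offset": [0,0,0],"rotation": [0,0,0],"claw": 0.55}
    - {"offset": [0,0,-0.1],"rotation": [0,0,0],"claw": 0.55}
    - {"offset": [0,0,-0.3],"rotation": [0,0,0],"claw": 0.6}
    - {"offset": [0,0,-0.5],"rotation": [0,0,0],"claw": 0.6}
    - {"offset": [0,0,-0.5],"rotation": [0,0,0],"claw": 0.6}
    - {"offset": [0,0,-0.5],"rotation": [0,0,0],"claw": 0.6}
    - {"offset": [0,0,-0.5],"rotation": [0,0,0],"claw": 0.6}

```text
clock: 15.12
tcp_pos: [0.5909, -0.0197, 0.1652]
orientation: [-0.114, -3.139, -0.0]
contact_force: [0.5, 0.1, -1.1]
grip_width: 0.0513
gripper_force: 0.0
```

```bash
python3 -c "
from h import *
print(get_obs()['tcp_pos']);go([.457,-.4255,.165],-8.1,0)
f=grab_frame('top');C=cloud(f)
for b in bars(f,C):print(*b)
cv2.imwrite('pics/t6.png',cv2.resize(f['frame'][150:310,80:345,::-1],None,fx=3,fy=3,interpolation=2))"
```

```text
[ 0.59093161 -0.01966699  0.16519151]
calls 3 off [ 0.231 -0.921  0.   ] rot [ 0.    -0.     0.034] deg [ 0.  -0.   3.9] mm 142.0 clk 15.1167
[ 0.3235 -0.2904] 0.0133 52 18 117.0 [428. 342.]
[ 0.3339 -0.2499] 0.0133 116 18 110.4 [411. 338.]
[ 0.4462 -0.3391] 0.0348 57 34 173.6 [446. 290.]
[ 0.4503 -0.2425] 0.035 56 33 179.3 [408. 287.]
[ 0.4562 -0.4225] 0.0344 95 35 171.9 [482. 283.]
[ 0.569  -0.1697] 0.0351 56 33 168.0 [374. 239.]
[ 0.5695 -0.2469] 0.0349 56 32 9.2 [407. 238.]
```

View pics/t6.png

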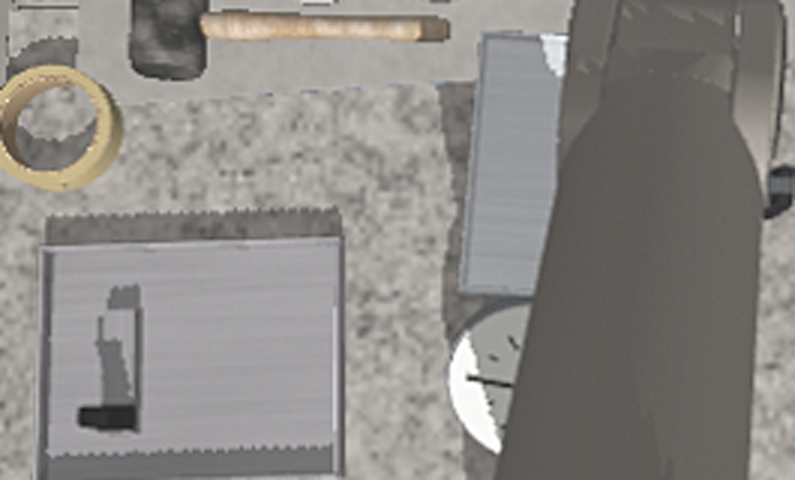

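The top crop shows the plug lying in the tray at (110,370), with the arm hiding most of the pan. The pointer has moved to (490,380), so it is no longer at zero. Next is the second long bar.

Call:
drive_tool:
  rows:
    - {"offset": [0.06,-0.23,0],"rotation": [0,0,0],"claw": 0.65}
    - {"offset": [0.12,-0.46,0],"rotation": [0,0,0],"claw": 0.65}
    - {"offset": [0.18,-0.69,0],"rotation": [0,0,0],"claw": 0.65}
    - {"offset": [0.23,-0.92,0],"rotation": [0,0,0],"claw": 0.65}

```text
clock: 15.5
tcp_pos: [0.545, -0.1559, 0.164]
orientation: [-0.113, -3.137, -0.0]
contact_force: [-0.1, -1.0, 0.7]
grip_width: 0.0556
gripper_force: 0.0
```

Call:
drive_tool:
  rows:
    - {"offset": [0.06,-0.23,0],"rotation": [0,0,0],"claw": 0.65}
    - {"offset": [0.12,-0.46,0],"rotation": [0,0,0],"claw": 0.65}
    - {"offset": [0.18,-0.69,0],"rotation": [0,0,0],"claw": 0.65}
    - {"offset": [0.23,-0.92,0],"rotation": [0,0,0],"claw": 0.65}

```text
clock: 15.83
tcp_pos: [0.5005, -0.2912, 0.164]
orientation: [-0.114, -3.137, -0.001]
contact_force: [0.8, -0.6, -0.4]
grip_width: 0.0553
gripper_force: 0.0
```

Call:
drive_tool:
  rows:
    - {"offset": [0.06,-0.23,0.1],"rotation": [0,0,0.034],"claw": 0.65}
    - {"offset": [0.12,-0.46,0.3],"rotation": [0,0,0.034],"claw": 0.65}
    - {"offset": [0.18,-0.69,0.5],"rotation": [0,0,0.034],"claw": 0.65}
    - {"offset": [0.23,-0.92,0.7],"rotation": [0,0,0.034],"claw": 0.65}
    - {"offset": [0.23,-0.92,0.7],"rotation": [0,0,0.034],"claw": 0.65}
    - {"offset": [0.23,-0.92,0.7],"rotation": [0,0,0.034],"claw": 0.65}
    - {"offset": [0.23,-0.92,0.7],"rotation": [0,0,0.034],"claw": 0.65}
    - {"offset": [0.23,-0.92,0.7],"rotation": [0,0,0.034],"claw": 0.65}
    - {"offset": [0.23,-0.92,0.7],"rotation": [0,0,0.034],"claw": 0.65}
    - {"offset": [0.23,-0.92,0.7],"rotation": [0,0,0.034],"claw": 0.65}

```text
clock: 16.67
tcp_pos: [0.4595, -0.4239, 0.0613]
orientation: [0.217, 3.132, -0.0]
contact_force: [-0.7, 1.0, 0.4]
grip_width: 0.0553
gripper_force: 0.0
```

```bash
cat >> h.py <<'E'
def pointer(f,C,n=None):
    "read pointer: dark pixels in the dial plane, 25-58 mm ring; prints angle histogram"
    X0=np.array([.4708,.0953,.0550]); nn=np.array([-.5664,.0389,.8232])
    e1=np.array([1,0,.5664/.8232]);e1/=np.linalg.norm(e1);e2=np.cross(nn,e1)
    h=proj(f,X0)[0]; v,u=np.mgrid[0:480,0:640]
    D=C-X0; r=np.sqrt((D@e1)**2+(D@e2)**2); a=np.arctan2(-(D@e2),D@e1); off=abs(D@nn)
    V=f['frame'].max(2)
    res=[]
    for lo,hi in((.02,.036),(.046,.054)):
        m=(r>lo)&(r<hi)&(off<.015)&(V<75); res.append((m.sum(),np.unwrap(a[m]).mean() if m.any() else None, np.angle(np.exp(1j*a[m]).mean()) if m.any() else None))
    th=[x[2] for x in res if x[2] is not None]
    print('hub px',h,[ (x[0],x[2],((x[2]+2.4265)%(2*np.pi))/.0096 if x[2] is not None else None) for x in res])
E
python3 -c "
from h import *
print(get_obs()['tcp_pos']);go([.458,-.4255,.005],-8,0)
f=grab_frame('top');C=cloud(f);pointer(f,C);save(f,'t7');np.save('t7.npy',f,allow_pickle=True)
for b in bars(f,C):print(*b)"
```

```text
[ 0.45949558 -0.42391223  0.06132437]
calls 1 off [ 0.009 -0.012  0.375] rot [0.    0.001 0.001] deg [0.  0.1 0.1] mm 56.0 clk 16.6667
hub px [260.13238576 279.87567322] [(np.int64(4), np.float64(-1.2756652598934637), np.float64(119.87861876109753)), (np.int64(4), np.float64(-1.5787749195575322), np.float64(88.30469587942372))]
[ 0.3179 -0.2797] 0.013 75 18 117.0 [424. 344.]
[ 0.334  -0.2499] 0.0126 116 19 110.6 [411. 338.]
[ 0.4302 -0.4195] 0.0344 42 35 176.7 [482. 296.]
[ 0.446  -0.3394] 0.0349 57 33 173.9 [447. 290.]
[ 0.4503 -0.2423] 0.035 56 33 0.1 [408. 287.]
[ 0.4926 -0.4279] 0.0349 33 23 89.1 [484. 268.]
[ 0.5684 -0.1699] 0.0352 56 33 167.9 [374. 239.]
[ 0.5694 -0.2469] 0.0343 56 32 7.7 [407. 238.]
[ 0.591  -0.0192] 0.1166 93 31 175.5 [311. 219.]
```

Call:
drive_tool:
  rows:
    - {"offset": [0.01,-0.01,0.1],"rotation": [0,0,0],"claw": 0.65}
    - {"offset": [0.01,-0.01,0.25],"rotation": [0,0,0],"claw": 0.65}
    - {"offset": [0.01,-0.01,0.375],"rotation": [0,0,0],"claw": 0.65}
    - {"offset": [0.01,-0.01,0.375],"rotation": [0,0,0],"claw": 0.65}
    - {"offset": [0.01,-0.01,0.375],"rotation": [0,0,0],"claw": 0.65}
    - {"offset": [0.01,-0.01,0.375],"rotation": [0,0,0],"claw": 0.65}
    - {"offset": [0.01,-0.01,0.375],"rotation": [0,0,0],"claw": 0}
    - {"offset": [0.01,-0.01,0.375],"rotation": [0,0,0],"claw": 0}
    - {"offset": [0.01,-0.01,0.375],"rotation": [0,0,0],"claw": 0}
    - {"offset": [0.01,-0.01,0.375],"rotation": [0,0,0],"claw": 0}
    - {"offset": [0.01,-0.01,0.375],"rotation": [0,0,0],"claw": 0}
    - {"offset": [0.01,-0.01,0.375],"rotation": [0,0,0],"claw": 0}

```text
clock: 17.72
tcp_pos: [0.4571, -0.4271, 0.0056]
orientation: [0.221, 3.132, -0.002]
contact_force: [-1.3, 1.8, 6.9]
grip_width: 0.0333
gripper_force: 51.5
```

Call:
drive_tool:
  rows:
    - {"offset": [0,0,-0.2],"rotation": [0,0,0],"claw": 0}
    - {"offset": [0,0,-0.45],"rotation": [0,0,0],"claw": 0}
    - {"offset": [0,0,-0.7],"rotation": [0,0,0],"claw": 0}
    - {"offset": [0,0,-1],"rotation": [0,0,0],"claw": 0}
    - {"offset": [0,0,-1],"rotation": [0,0,0],"claw": 0}
    - {"offset": [0,0,-1],"rotation": [0,0,0],"claw": 0}
    - {"offset": [0,0,-1],"rotation": [0,0,0],"claw": 0}
    - {"offset": [0,0,-1],"rotation": [0,0,0],"claw": 0}

```text
clock: 18.38
tcp_pos: [0.4553, -0.4254, 0.1524]
orientation: [-0.22, -3.131, -0.003]
contact_force: [0.5, 0.3, -0.6]
grip_width: 0.033
gripper_force: 50.5
```

```bash
python3 -c "
from h import *
print(get_obs()['tcp_pos']);go([.595,.0385,.17],-4.2,0)"
```

```text
[ 0.45529742 -0.42538726  0.15240649]
calls 4 off [-0.122  0.798 -0.028] rot [ 0.001 -0.001 -0.034] deg [ 0.1 -0.1 -3.9] mm 121.0 clk 18.3833
```

Call:
drive_tool:
  rows:
    - {"offset": [-0.03,0.2,-0.03],"rotation": [0,0,0],"claw": 0}
    - {"offset": [-0.06,0.4,-0.06],"rotation": [0,0,0],"claw": 0}
    - {"offset": [-0.09,0.6,-0.08],"rotation": [0,0,0],"claw": 0}
    - {"offset": [-0.12,0.8,-0.1],"rotation": [0,0,0],"claw": 0}

```text
clock: 18.72
tcp_pos: [0.4899, -0.3084, 0.1672]
orientation: [-0.222, -3.13, -0.002]
contact_force: [1.2, -0.4, -0.6]
grip_width: 0.033
gripper_force: 50.4
```

Call:
drive_tool:
  rows:
    - {"offset": [-0.03,0.2,0],"rotation": [0,0,0],"claw": 0}
    - {"offset": [-0.06,0.4,0],"rotation": [0,0,0],"claw": 0}
    - {"offset": [-0.09,0.6,0],"rotation": [0,0,0],"claw": 0}
    - {"offset": [-0.12,0.8,0],"rotation": [0,0,0],"claw": 0}

```text
clock: 19.05
tcp_pos: [0.5245, -0.192, 0.1672]
orientation: [-0.221, -3.13, -0.001]
contact_force: [1.1, 0.4, -1.2]
grip_width: 0.0332
gripper_force: 50.4
```

Call:
drive_tool:
  rows:
    - {"offset": [-0.03,0.2,0],"rotation": [0,0,0],"claw": 0}
    - {"offset": [-0.06,0.4,0],"rotation": [0,0,0],"claw": 0}
    - {"offset": [-0.09,0.6,0],"rotation": [0,0,0],"claw": 0}
    - {"offset": [-0.12,0.8,0],"rotation": [0,0,0],"claw": 0}

```text
clock: 19.38
tcp_pos: [0.5591, -0.0759, 0.1671]
orientation: [-0.221, -3.13, 0.001]
contact_force: [0.2, -1.2, -1.4]
grip_width: 0.0333
gripper_force: 50.4
```

Call:
drive_tool:
  rows:
    - {"offset": [-0.03,0.2,0],"rotation": [0,0,0],"claw": 0}
    - {"offset": [-0.06,0.4,0],"rotation": [0,0,0],"claw": 0}
    - {"offset": [-0.09,0.6,0],"rotation": [0,0,-0.034],"claw": 0}
    - {"offset": [-0.12,0.8,0],"rotation": [0,0,-0.034],"claw": 0}
    - {"offset": [-0.12,0.8,0],"rotation": [0,0,-0.034],"claw": 0}
    - {"offset": [-0.12,0.8,0],"rotation": [0,0,-0.034],"claw": 0}
    - {"offset": [-0.12,0.8,0],"rotation": [0,0,-0.034],"claw": 0}
    - {"offset": [-0.12,0.8,0],"rotation": [0,0,-0.034],"claw": 0}
    - {"offset": [-0.12,0.8,0],"rotation": [0,0,-0.034],"claw": 0}

```text
clock: 20.13
tcp_pos: [0.5942, 0.037, 0.1685]
orientation: [-0.118, -3.138, 0.001]
contact_force: [1.1, 0.4, -1.4]
grip_width: 0.0337
gripper_force: 50.5
```

```bash
python3 -c "
from h import *
print(get_obs()['tcp_pos']);go([.593,.0405,.089],-4.2,0)"
```

```text
[0.59424268 0.03701593 0.16854166]
calls 1 off [0.009 0.023 0.53 ] rot [-0.    -0.001 -0.001] deg [-0.  -0.1 -0.1] mm 79.0 clk 20.1333
```

Call:
drive_tool:
  rows:
    - {"offset": [0.01,0.023,0.15],"rotation": [0,0,0],"claw": 0}
    - {"offset": [0.01,0.023,0.3],"rotation": [0,0,0],"claw": 0}
    - {"offset": [0.01,0.023,0.43],"rotation": [0,0,0],"claw": 0}
    - {"offset": [0.01,0.023,0.51],"rotation": [0,0,0],"claw": 0}
    - {"offset": [0.01,0.023,0.53],"rotation": [0,0,0],"claw": 0}
    - {"offset": [0.01,0.023,0.535],"rotation": [0,0,0],"claw": 0}
    - {"offset": [0.01,0.023,0.535],"rotation": [0,0,0],"claw": 0}
    - {"offset": [0.01,0.023,0.535],"rotation": [0,0,0],"claw": 0.5}
    - {"offset": [0.01,0.023,0.535],"rotation": [0,0,0],"claw": 0.55}
    - {"offset": [0.01,0.023,0.535],"rotation": [0,0,0],"claw": 0.55}
    - {"offset": [0.01,0.023,0.535],"rotation": [0,0,0],"claw": 0.55}
    - {"offset": [0.01,0.023,0.4],"rotation": [0,0,0],"claw": 0.55}
    - {"offset": [0.01,0.023,0.2],"rotation": [0,0,0],"claw": 0.55}
    - {"offset": [0.01,0.023,0],"rotation": [0,0,0],"claw": 0.55}
    - {"offset": [0.01,0.023,0],"rotation": [0,0,0],"claw": 0.65}
    - {"offset": [0.01,0.023,0],"rotation": [0,0,0],"claw": 0.65}
    - {"offset": [0.01,0.023,0],"rotation": [0,0,0],"claw": 0.65}

```text
clock: 21.55
tcp_pos: [0.5933, 0.0424, 0.169]
orientation: [-0.114, -3.139, -0.0]
contact_force: [-0.5, -0.1, -1.1]
grip_width: 0.0557
gripper_force: 0.0
```

```bash
python3 -c "
from h import *
print(get_obs()['tcp_pos']);go([.570,-.173,.17],-11.5,0)"
```

```text
[0.59327429 0.04240195 0.16897531]
calls 2 off [ 0.025 -0.722 -0.004] rot [ 0.    -0.     0.064] deg [ 0.  -0.   7.3] mm 108.0 clk 21.55
```

Next is the short bar at (.570,-.173).

Call:
drive_tool:
  rows:
    - {"offset": [0.01,-0.2,0],"rotation": [0,0,0],"claw": 0.65}
    - {"offset": [0.02,-0.4,0],"rotation": [0,0,0],"claw": 0.65}
    - {"offset": [0.025,-0.6,0],"rotation": [0,0,0],"claw": 0.65}
    - {"offset": [0.025,-0.8,0],"rotation": [0,0,0],"claw": 0.65}

```text
clock: 21.88
tcp_pos: [0.5797, -0.0781, 0.1676]
orientation: [-0.113, -3.137, 0.0]
contact_force: [-0.1, -0.4, 0.8]
grip_width: 0.0551
gripper_force: 0.0
```

Call:
drive_tool:
  rows:
    - {"offset": [0.01,-0.2,0],"rotation": [0,0,0.03],"claw": 0.65}
    - {"offset": [0.02,-0.4,0],"rotation": [0,0,0.064],"claw": 0.65}
    - {"offset": [0.025,-0.64,0],"rotation": [0,0,0.064],"claw": 0.65}
    - {"offset": [0.025,-0.64,0.3],"rotation": [0,0,0.064],"claw": 0.65}
    - {"offset": [0.025,-0.64,0.5],"rotation": [0,0,0.064],"claw": 0.65}
    - {"offset": [0.025,-0.64,0.7],"rotation": [0,0,0.064],"claw": 0.65}
    - {"offset": [0.025,-0.64,0.7],"rotation": [0,0,0.064],"claw": 0.65}
    - {"offset": [0.025,-0.64,0.7],"rotation": [0,0,0.064],"claw": 0.65}
    - {"offset": [0.025,-0.64,0.7],"rotation": [0,0,0.064],"claw": 0.65}
    - {"offset": [0.025,-0.64,0.7],"rotation": [0,0,0.064],"claw": 0.65}

```text
clock: 22.72
tcp_pos: [0.5717, -0.173, 0.0659]
orientation: [0.314, 3.123, -0.001]
contact_force: [0.3, 0.3, -0.1]
grip_width: 0.0557
gripper_force: 0.0
```

```bash
python3 -c "
from h import *
print(get_obs()['tcp_pos']);go([.570,-.173,.005],-11.5,0)
f=grab_frame('top');C=cloud(f);save(f,'t8')
for b in bars(f,C):print(*b)
pointer(f,C)
f=grab_frame('wrist');C=cloud(f)
for b in bars(f,C):print('w',*b)"
```

```text
[ 0.57169731 -0.17300679  0.06589509]
calls 1 off [ 0.012 -0.002  0.406] rot [-0.     0.001 -0.   ] deg [-0.   0.2 -0. ] mm 60.0 clk 22.7167
[ 0.323  -0.2892] 0.0132 53 18 117.3 [428. 342.]
[ 0.3464 -0.2816] 0.0129 47 16 115.5 [424. 332.]
[ 0.4461 -0.3394] 0.0346 57 33 174.5 [447. 289.]
[ 0.5916 -0.0192] 0.1137 94 31 175.6 [311. 219.]
[0.5931 0.0426] 0.1139 93 31 175.7 [281. 226.]
hub px [260.13238576 279.87567322] [(np.int64(6), np.float64(-0.20956959062998626), np.float64(230.93025097604308)), (np.int64(4), np.float64(-0.2800359366973151), np.float64(223.5900065940297))]
w [ 0.6968 -0.3265] 0.0064 34 14 118.1 [168. 434.]
w [ 0.6085 -0.0398] 0.0873 61 4 175.8 [629. 337.]
w [ 0.5686 -0.2497] 0.0343 54 34 8.5 [198. 282.]
w [ 0.5701 -0.1735] 0.0345 57 34 168.5 [325. 253.]
w [ 0.4535 -0.3286] 0.0232 60 21 155.2 [ 23. 105.]
w [ 0.452  -0.2449] 0.0345 58 34 178.5 [141.  72.]
```

Call:
drive_tool:
  rows:
    - {"offset": [0.01,0,0.1],"rotation": [0,0,0],"claw": 0.65}
    - {"offset": [0.01,0,0.25],"rotation": [0,0,0],"claw": 0.65}
    - {"offset": [0.01,0,0.405],"rotation": [0,0,0],"claw": 0.65}
    - {"offset": [0.01,0,0.405],"rotation": [0,0,0],"claw": 0.65}
    - {"offset": [0.01,0,0.405],"rotation": [0,0,0],"claw": 0.65}
    - {"offset": [0.01,0,0.405],"rotation": [0,0,0],"claw": 0.65}
    - {"offset": [0.01,0,0.405],"rotation": [0,0,0],"claw": 0}
    - {"offset": [0.01,0,0.405],"rotation": [0,0,0],"claw": 0}
    - {"offset": [0.01,0,0.405],"rotation": [0,0,0],"claw": 0}
    - {"offset": [0.01,0,0.405],"rotation": [0,0,0],"claw": 0}
    - {"offset": [0.01,0,0.405],"rotation": [0,0,0],"claw": 0}
    - {"offset": [0.01,0,0.405],"rotation": [0,0,0],"claw": 0}

```text
clock: 23.82
tcp_pos: [0.5702, -0.1728, 0.0051]
orientation: [0.315, 3.123, -0.0]
contact_force: [-1.2, -0.5, 6.5]
grip_width: 0.0334
gripper_force: 51.0
```

Call:
drive_tool:
  rows:
    - {"offset": [0,0,-0.2],"rotation": [0,0,0],"claw": 0}
    - {"offset": [0,0,-0.45],"rotation": [0,0,0],"claw": 0}
    - {"offset": [0,0,-0.7],"rotation": [0,0,0],"claw": 0}
    - {"offset": [0,0,-1],"rotation": [0,0,0],"claw": 0}
    - {"offset": [0,0,-1],"rotation": [0,0,0],"claw": 0}
    - {"offset": [0,0,-1],"rotation": [0,0,0],"claw": 0}
    - {"offset": [0,0,-1],"rotation": [0,0,0],"claw": 0}
    - {"offset": [0,0,-1],"rotation": [0,0,0],"claw": 0}

```text
clock: 24.48
tcp_pos: [0.5678, -0.1718, 0.152]
orientation: [-0.314, -3.123, -0.001]
contact_force: [0.2, 0.1, -1.1]
grip_width: 0.0331
gripper_force: 50.0
```

```bash
python3 -c "
from h import *
print(get_obs()['tcp_pos']);go([.591,.100,.17],-4.2,0)
f=grab_frame('top');C=cloud(f);pointer(f,C);cv2.imwrite('pics/t9.png',cv2.resize(f['frame'][235:325,215:345,::-1],None,fx=6,fy=6,interpolation=2))"
```

```text
[ 0.56780011 -0.17181013  0.15196136]
calls 2 off [ 0.105  0.903 -0.06 ] rot [ 0.    -0.001 -0.064] deg [ 0.  -0.1 -7.3] mm 136.0 clk 24.4833
hub px [260.13238576 279.87567322] [(np.int64(6), np.float64(-0.20299958064478388), np.float64(231.61462701616836)), (np.int64(4), np.float64(-0.28969421798288764), np.float64(222.58393562678253))]
```

View pics/t9.png

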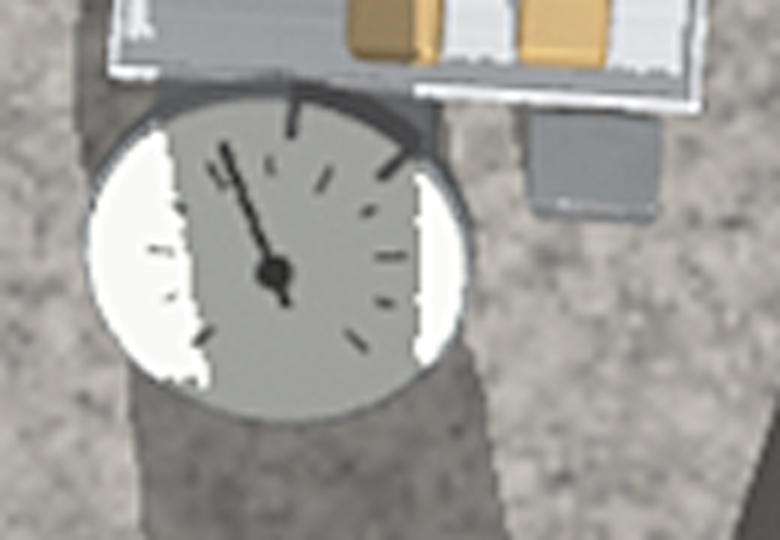

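The dial crop shows the pointer tip at (225,148), just past the 200 g tick, so about 207 g. The prongs are at (293,120) and (400,165), which puts the middle near 299 g. Two short bars should bring it into the fork.

Call:
drive_tool:
  rows:
    - {"offset": [0.02,0.2,-0.04],"rotation": [0,0,0],"claw": 0}
    - {"offset": [0.04,0.4,-0.08],"rotation": [0,0,0],"claw": 0}
    - {"offset": [0.06,0.6,-0.12],"rotation": [0,0,0],"claw": 0}
    - {"offset": [0.1,0.9,-0.12],"rotation": [0,0,0],"claw": 0}

```text
clock: 24.87
tcp_pos: [0.5806, -0.0424, 0.1709]
orientation: [-0.322, -3.125, 0.003]
contact_force: [1.5, -0.8, 0.1]
grip_width: 0.0333
gripper_force: 50.0
```

Call:
drive_tool:
  rows:
    - {"offset": [0.02,0.2,0],"rotation": [0,0,0],"claw": 0}
    - {"offset": [0.04,0.4,0],"rotation": [0,0,-0.03],"claw": 0}
    - {"offset": [0.06,0.6,0],"rotation": [0,0,-0.064],"claw": 0}
    - {"offset": [0.1,0.8,0],"rotation": [0,0,-0.064],"claw": 0}
    - {"offset": [0.1,0.91,0],"rotation": [0,0,-0.064],"claw": 0}
    - {"offset": [0.1,0.91,0],"rotation": [0,0,-0.064],"claw": 0}
    - {"offset": [0.1,0.91,0],"rotation": [0,0,-0.064],"claw": 0}
    - {"offset": [0.1,0.91,0],"rotation": [0,0,-0.064],"claw": 0}
    - {"offset": [0.1,0.91,0],"rotation": [0,0,-0.064],"claw": 0}
    - {"offset": [0.1,0.91,0],"rotation": [0,0,-0.064],"claw": 0}

```text
clock: 25.7
tcp_pos: [0.5932, 0.0942, 0.171]
orientation: [-0.118, -3.139, 0.001]
contact_force: [-0.6, -0.4, 0.1]
grip_width: 0.0332
gripper_force: 50.0
```

```bash
python3 -c "
from h import *
print(get_obs()['tcp_pos']);go([.590,.102,.0865],-4.2,0)"
```

```text
[0.59319137 0.0941986  0.17096405]
calls 1 off [0.025 0.051 0.563] rot [-0.    -0.    -0.001] deg [-0.  -0.  -0.1] mm 84.0 clk 25.7
```

Call:
drive_tool:
  rows:
    - {"offset": [0.025,0.05,0.15],"rotation": [0,0,0],"claw": 0}
    - {"offset": [0.025,0.05,0.3],"rotation": [0,0,0],"claw": 0}
    - {"offset": [0.025,0.05,0.45],"rotation": [0,0,0],"claw": 0}
    - {"offset": [0.025,0.05,0.54],"rotation": [0,0,0],"claw": 0}
    - {"offset": [0.025,0.05,0.56],"rotation": [0,0,0],"claw": 0}
    - {"offset": [0.025,0.05,0.565],"rotation": [0,0,0],"claw": 0}
    - {"offset": [0.025,0.05,0.565],"rotation": [0,0,0],"claw": 0}
    - {"offset": [0.025,0.05,0.565],"rotation": [0,0,0],"claw": 0.5}
    - {"offset": [0.025,0.05,0.565],"rotation": [0,0,0],"claw": 0.5}
    - {"offset": [0.025,0.05,0.565],"rotation": [0,0,0],"claw": 0.5}
    - {"offset": [0.025,0.05,0.565],"rotation": [0,0,0],"claw": 0.5}
    - {"offset": [0.025,0.05,0.4],"rotation": [0,0,0],"claw": 0.5}
    - {"offset": [0.025,0.05,0.2],"rotation": [0,0,0],"claw": 0.5}
    - {"offset": [0.025,0.05,0],"rotation": [0,0,0],"claw": 0.55}
    - {"offset": [0.025,0.05,0],"rotation": [0,0,0],"claw": 0.65}
    - {"offset": [0.025,0.05,0],"rotation": [0,0,0],"claw": 0.65}
    - {"offset": [0.025,0.05,0],"rotation": [0,0,0],"claw": 0.65}

```text
clock: 27.12
tcp_pos: [0.5899, 0.1038, 0.1712]
orientation: [-0.114, -3.14, -0.0]
contact_force: [0.2, -0.4, -0.5]
grip_width: 0.0554
gripper_force: 0.0
```

```bash
python3 -c "
from h import *
print(get_obs()['tcp_pos']);go([.570,-.2495,.17],8,0)"
```

```text
[0.58992334 0.10383508 0.17123906]
calls 3 off [-0.013 -0.786  0.003] rot [ 0.     0.    -0.106] deg [  0.    0.  -12.2] mm 117.0 clk 27.1167
```

Call:
drive_tool:
  rows:
    - {"offset": [-0.01,-0.2,0],"rotation": [0,0,0],"claw": 0.65}
    - {"offset": [-0.01,-0.4,0],"rotation": [0,0,0],"claw": 0.65}
    - {"offset": [-0.01,-0.6,0],"rotation": [0,0,0],"claw": 0.65}
    - {"offset": [-0.01,-0.8,0],"rotation": [0,0,0],"claw": 0.65}

```text
clock: 27.45
tcp_pos: [0.5817, -0.0172, 0.1698]
orientation: [-0.113, -3.137, 0.001]
contact_force: [-0.2, -0.3, 1.1]
grip_width: 0.0553
gripper_force: 0.0
```

Call:
drive_tool:
  rows:
    - {"offset": [-0.01,-0.2,0],"rotation": [0,0,0],"claw": 0.65}
    - {"offset": [-0.01,-0.4,0],"rotation": [0,0,0],"claw": 0.65}
    - {"offset": [-0.01,-0.6,0],"rotation": [0,0,0],"claw": 0.65}
    - {"offset": [-0.01,-0.8,0],"rotation": [0,0,0],"claw": 0.65}

```text
clock: 27.78
tcp_pos: [0.5745, -0.137, 0.1698]
orientation: [-0.114, -3.137, -0.0]
contact_force: [0.4, 0.1, 0.2]
grip_width: 0.0554
gripper_force: 0.0
```

Call:
drive_tool:
  rows:
    - {"offset": [-0.01,-0.2,0],"rotation": [0,0,-0.05],"claw": 0.65}
    - {"offset": [-0.02,-0.4,0],"rotation": [0,0,-0.106],"claw": 0.65}
    - {"offset": [-0.02,-0.6,0],"rotation": [0,0,-0.106],"claw": 0.65}
    - {"offset": [-0.02,-0.76,0.3],"rotation": [0,0,-0.106],"claw": 0.65}
    - {"offset": [-0.02,-0.76,0.5],"rotation": [0,0,-0.106],"claw": 0.65}
    - {"offset": [-0.02,-0.76,0.7],"rotation": [0,0,-0.106],"claw": 0.65}
    - {"offset": [-0.02,-0.76,0.7],"rotation": [0,0,-0.106],"claw": 0.65}
    - {"offset": [-0.02,-0.76,0.7],"rotation": [0,0,-0.106],"claw": 0.65}
    - {"offset": [-0.02,-0.76,0.7],"rotation": [0,0,-0.106],"claw": 0.65}
    - {"offset": [-0.02,-0.76,0.7],"rotation": [0,0,-0.106],"claw": 0.65}

```text
clock: 28.62
tcp_pos: [0.5719, -0.2499, 0.0683]
orientation: [-0.219, 3.131, -0.002]
contact_force: [0.2, 0.1, -0.3]
grip_width: 0.0552
gripper_force: 0.0
```

```bash
python3 -c "
from h import *
f=grab_frame('top');C=cloud(f);save(f,'t10')
for b in bars(f,C):print(*b)
pointer(f,C)
f=grab_frame('wrist');C=cloud(f)
for b in bars(f,C):print('w',*b)
print(get_obs()['tcp_pos']);go([.570,-.2500,.005],8,0)"
```

```text
[0.5893 0.1039] 0.1125 56 31 177.3 [254. 224.]
[ 0.5915 -0.0192] 0.1126 94 31 175.6 [311. 218.]
[0.5929 0.0426] 0.1125 93 31 175.6 [283. 219.]
hub px [260.13238576 279.87567322] [(np.int64(3), np.float64(0.24322255911317972), np.float64(278.0960999076229)), (np.int64(2), np.float64(0.24268807114448496), np.float64(278.0404240775505))]
w [ 0.6596 -0.3931] 0.0064 51 17 132.1 [118. 342.]
w [ 0.5707 -0.2501] 0.0345 57 34 7.4 [328. 255.]
w [ 0.4549 -0.2457] 0.0346 53 34 178.5 [370.  67.]
w [ 0.4591 -0.3435] 0.0346 37 34 174.1 [168.  55.]
[ 0.57181842 -0.2498945   0.06833595]
calls 1 off [0.013 0.002 0.422] rot [-0.001  0.002  0.   ] deg [-0.1  0.2  0. ] mm 63.0 clk 28.7167
```

Call:
drive_tool:
  rows:
    - {"offset": [0.005,0,0.1],"rotation": [0,0,0],"claw": 0.65}
    - {"offset": [0.005,0,0.25],"rotation": [0,0,0],"claw": 0.65}
    - {"offset": [0.005,0,0.42],"rotation": [0,0,0],"claw": 0.65}
    - {"offset": [0.005,0,0.42],"rotation": [0,0,0],"claw": 0.65}
    - {"offset": [0.005,0,0.42],"rotation": [0,0,0],"claw": 0.65}
    - {"offset": [0.005,0,0.42],"rotation": [0,0,0],"claw": 0.65}
    - {"offset": [0.005,0,0.42],"rotation": [0,0,0],"claw": 0}
    - {"offset": [0.005,0,0.42],"rotation": [0,0,0],"claw": 0}
    - {"offset": [0.005,0,0.42],"rotation": [0,0,0],"claw": 0}
    - {"offset": [0.005,0,0.42],"rotation": [0,0,0],"claw": 0}
    - {"offset": [0.005,0,0.42],"rotation": [0,0,0],"claw": 0}
    - {"offset": [0.005,0,0.42],"rotation": [0,0,0],"claw": 0}

```text
clock: 29.72
tcp_pos: [0.571, -0.2504, 0.0052]
orientation: [-0.218, 3.131, -0.002]
contact_force: [-1.2, -0.2, 6.7]
grip_width: 0.0331
gripper_force: 51.2
```

Call:
drive_tool:
  rows:
    - {"offset": [0,0,-0.2],"rotation": [0,0,0],"claw": 0}
    - {"offset": [0,0,-0.45],"rotation": [0,0,0],"claw": 0}
    - {"offset": [0,0,-0.7],"rotation": [0,0,0],"claw": 0}
    - {"offset": [0,0,-1],"rotation": [0,0,0],"claw": 0}
    - {"offset": [0,0,-1],"rotation": [0,0,0],"claw": 0}
    - {"offset": [0,0,-1],"rotation": [0,0,0],"claw": 0}
    - {"offset": [0,0,-1],"rotation": [0,0,0],"claw": 0}
    - {"offset": [0,0,-1],"rotation": [0,0,0],"claw": 0}

```text
clock: 30.38
tcp_pos: [0.5686, -0.2492, 0.1518]
orientation: [0.219, -3.132, -0.002]
contact_force: [-0.1, -0.4, -0.7]
grip_width: 0.0335
gripper_force: 50.2
```

```bash
python3 -c "
from h import *
print(get_obs()['tcp_pos']);go([.685,.015,.175],-4.2,0)
f=grab_frame('top');C=cloud(f);cv2.imwrite('pics/t11.png',cv2.resize(f['frame'][150:325,215:345,::-1],None,fx=3.4,fy=3.4,interpolation=2))"
```

```text
[ 0.56863433 -0.24923265  0.15184549]
calls 2 off [-0.506  0.818 -0.077] rot [ 0.001 -0.001  0.106] deg [ 0.1 -0.1 12.2] mm 144.0 clk 30.3833
```

View pics/t11.png

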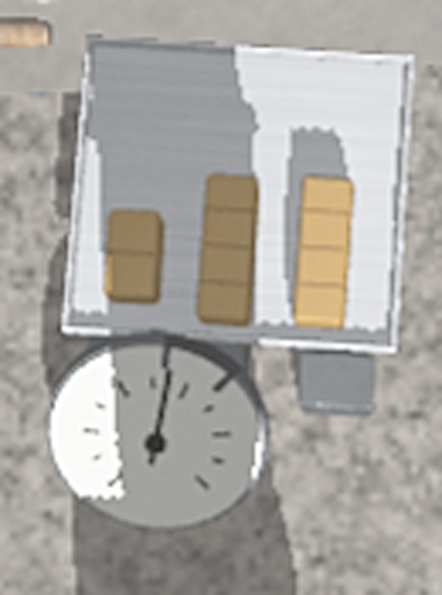

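The crop shows three bars on the pan and the pointer tip at (168,372), by the first prong, about 265 g. One more short bar gives about 315 g, between the prongs.

Call:
drive_tool:
  rows:
    - {"offset": [-0.13,0.2,-0.04],"rotation": [0,0,0],"claw": 0}
    - {"offset": [-0.26,0.4,-0.08],"rotation": [0,0,0],"claw": 0}
    - {"offset": [-0.39,0.6,-0.12],"rotation": [0,0,0],"claw": 0}
    - {"offset": [-0.51,0.82,-0.15],"rotation": [0,0,0],"claw": 0}

```text
clock: 30.77
tcp_pos: [0.6282, -0.1166, 0.1745]
orientation: [0.216, -3.132, 0.0]
contact_force: [0.9, -1.0, 0.3]
grip_width: 0.0334
gripper_force: 50.2
```

Call:
drive_tool:
  rows:
    - {"offset": [-0.13,0.2,0],"rotation": [0,0,0.05],"claw": 0}
    - {"offset": [-0.26,0.4,0],"rotation": [0,0,0.106],"claw": 0}
    - {"offset": [-0.39,0.6,0],"rotation": [0,0,0.106],"claw": 0}
    - {"offset": [-0.52,0.85,0],"rotation": [0,0,0.106],"claw": 0}
    - {"offset": [-0.52,0.85,0],"rotation": [0,0,0.106],"claw": 0}
    - {"offset": [-0.52,0.85,0],"rotation": [0,0,0.106],"claw": 0}
    - {"offset": [-0.52,0.85,0],"rotation": [0,0,0.106],"claw": 0}
    - {"offset": [-0.52,0.85,0],"rotation": [0,0,0.106],"claw": 0}
    - {"offset": [-0.52,0.85,0],"rotation": [0,0,0.106],"claw": 0}
    - {"offset": [-0.52,0.85,0],"rotation": [0,0,0.106],"claw": 0}

```text
clock: 31.6
tcp_pos: [0.6876, 0.0178, 0.1757]
orientation: [-0.118, -3.139, 0.001]
contact_force: [-0.1, 0.2, -0.2]
grip_width: 0.0332
gripper_force: 50.2
```

```bash
python3 -c "
from h import *
print(get_obs()['tcp_pos']);go([.687,.020,.085],-4.2,0)"
```

```text
[0.68760027 0.01783696 0.17571451]
calls 1 off [0.005 0.014 0.605] rot [-0.    -0.    -0.001] deg [-0.  -0.  -0.1] mm 90.0 clk 31.6
```

Call:
drive_tool:
  rows:
    - {"offset": [0.005,0.014,0.2],"rotation": [0,0,0],"claw": 0}
    - {"offset": [0.005,0.014,0.35],"rotation": [0,0,0],"claw": 0}
    - {"offset": [0.005,0.014,0.5],"rotation": [0,0,0],"claw": 0}
    - {"offset": [0.005,0.014,0.58],"rotation": [0,0,0],"claw": 0}
    - {"offset": [0.005,0.014,0.6],"rotation": [0,0,0],"claw": 0}
    - {"offset": [0.005,0.014,0.605],"rotation": [0,0,0],"claw": 0}
    - {"offset": [0.005,0.014,0.605],"rotation": [0,0,0],"claw": 0}
    - {"offset": [0.005,0.014,0.605],"rotation": [0,0,0],"claw": 0.5}
    - {"offset": [0.005,0.014,0.605],"rotation": [0,0,0],"claw": 0.5}
    - {"offset": [0.005,0.014,0.605],"rotation": [0,0,0],"claw": 0.5}
    - {"offset": [0.005,0.014,0.605],"rotation": [0,0,0],"claw": 0.5}
    - {"offset": [0.005,0.014,0.4],"rotation": [0,0,0],"claw": 0.5}
    - {"offset": [0.005,0.014,0.2],"rotation": [0,0,0],"claw": 0.5}
    - {"offset": [0.005,0.014,0],"rotation": [0,0,0],"claw": 0.55}
    - {"offset": [0.005,0.014,0],"rotation": [0,0,0],"claw": 0.65}
    - {"offset": [0.005,0.014,0],"rotation": [0,0,0],"claw": 0.65}
    - {"offset": [0.005,0.014,0],"rotation": [0,0,0],"claw": 0.65}

```text
clock: 33.02
tcp_pos: [0.687, 0.0219, 0.1756]
orientation: [-0.114, -3.139, -0.0]
contact_force: [-0.6, 0.3, 0.2]
grip_width: 0.0559
gripper_force: 0.0
```

```bash
python3 -c "
from h import *
print(get_obs()['tcp_pos']);go([.452,-.245,.17],-1.5,0)"
```

```text
[0.68701837 0.02194919 0.17562079]
calls 2 off [ 0.717 -0.944  0.019] rot [ 0.    -0.    -0.023] deg [ 0.  -0.  -2.7] mm 177.0 clk 33.0167
```

Call:
drive_tool:
  rows:
    - {"offset": [0.15,-0.2,0],"rotation": [0,0,0],"claw": 0.65}
    - {"offset": [0.3,-0.4,0],"rotation": [0,0,0],"claw": 0.65}
    - {"offset": [0.45,-0.6,0],"rotation": [0,0,0],"claw": 0.65}
    - {"offset": [0.6,-0.8,0],"rotation": [0,0,0],"claw": 0.65}
    - {"offset": [0.72,-0.95,0],"rotation": [0,0,0],"claw": 0.65}

```text
clock: 33.43
tcp_pos: [0.5659, -0.115, 0.1743]
orientation: [-0.118, -3.136, 0.001]
contact_force: [-0.0, -0.6, 0.2]
grip_width: 0.0555
gripper_force: 0.0
```

Call:
drive_tool:
  rows:
    - {"offset": [0.15,-0.2,0],"rotation": [0,0,-0.023],"claw": 0.65}
    - {"offset": [0.3,-0.4,0],"rotation": [0,0,-0.023],"claw": 0.65}
    - {"offset": [0.45,-0.6,0.1],"rotation": [0,0,-0.023],"claw": 0.65}
    - {"offset": [0.6,-0.8,0.3],"rotation": [0,0,-0.023],"claw": 0.65}
    - {"offset": [0.71,-0.92,0.5],"rotation": [0,0,-0.023],"claw": 0.65}
    - {"offset": [0.71,-0.92,0.7],"rotation": [0,0,-0.023],"claw": 0.65}
    - {"offset": [0.71,-0.92,0.7],"rotation": [0,0,-0.023],"claw": 0.65}
    - {"offset": [0.71,-0.92,0.7],"rotation": [0,0,-0.023],"claw": 0.65}
    - {"offset": [0.71,-0.92,0.7],"rotation": [0,0,-0.023],"claw": 0.65}
    - {"offset": [0.71,-0.92,0.7],"rotation": [0,0,-0.023],"claw": 0.65}

```text
clock: 34.27
tcp_pos: [0.455, -0.2419, 0.0723]
orientation: [0.039, 3.139, -0.001]
contact_force: [1.1, -0.1, 0.4]
grip_width: 0.0554
gripper_force: 0.0
```

```bash
python3 -c "
from h import *
f=grab_frame('wrist');C=cloud(f)
for b in bars(f,C):print('w',*b)
print(get_obs()['tcp_pos']);go([.452,-.2455,.005],-1.5,0)
f=grab_frame('top');C=cloud(f)
for b in bars(f,C):print(*b)
cv2.imwrite('pics/t12.png',cv2.resize(f['frame'][150:325,215:345,::-1],None,fx=3.4,fy=3.4,interpolation=2))"
```

```text
w [ 0.451  -0.2455] 0.0345 57 34 178.2 [320. 251.]
w [ 0.4476 -0.342 ] 0.0343 57 34 173.7 [158. 253.]
w [ 0.3359 -0.2527] 0.0126 119 22 110.8 [302.  58.]
w [ 0.3124 -0.2486] 0.009 19 2 129.1 [307.  11.]
w [ 0.3216 -0.284 ] 0.0127 74 19 115.3 [236.  34.]
[ 0.45497304 -0.24197933  0.07233885]
calls 1 off [ 0.021 -0.024  0.449] rot [-0.     0.002  0.001] deg [-0.   0.2  0.1] mm 67.0 clk 34.3167
[0.5894 0.104 ] 0.1114 55 31 177.0 [253. 224.]
[ 0.5915 -0.0192] 0.1113 94 31 175.6 [310. 218.]
[0.5928 0.0428] 0.1114 93 31 176.0 [283. 219.]
[0.6869 0.0223] 0.1111 56 31 175.9 [290. 185.]
```

View pics/t12.png

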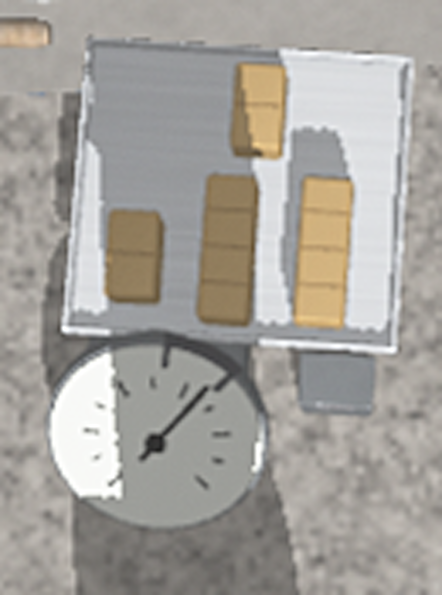

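The crop shows four bars on the pan and the pointer tip at (207,388), inside the fork but close to the upper prong at (225,378). I'll read it more precisely.

```bash
cat >> h.py <<'E'
def read(f,im=None):
    im=f['frame'] if im is None else im
    g=cv2.cvtColor(im,cv2.COLOR_RGB2GRAY).astype(np.float32)
    nn=np.array([-.5664,.0389,.8232]);e1=np.array([1,0,.688]);e1/=np.linalg.norm(e1);e2=np.cross(nn,e1)
    X0=np.array([.4708,.0953,.0550]); h0=proj(f,X0)[0]
    for _ in range(3): # hub blob: darkest small window
        x,y=int(round(h0[0])),int(round(h0[1])); w=g[y-4:y+5,x-4:x+5]; k=np.clip(110-w,0,None); v,u=np.mgrid[y-4:y+5,x-4:x+5]
        k=k*(np.hypot(u-h0[0],v-h0[1])<3.6); h0=np.array([(k*u).sum(),(k*v).sum()])/k.sum()
    o,d=rays(f,[h0]); s=((X0-o)@nn)/(d[0]@nn); H=o+d[0]*s
    th=np.linspace(-np.pi,np.pi,1441)
    def prof(rs):
        o_=[]
        for r in rs:
            P=H+r*(np.cos(th)[:,None]*e1-np.sin(th)[:,None]*e2); q=np.float32(proj(f,P)); o_.append(cv2.remap(g,q[:,:1],q[:,1:],cv2.INTER_CUBIC).ravel())
        return np.mean(o_,0)
    def peak(p,lo,hi):
        m=(th>lo)&(th<hi); b=np.clip(np.median(p[m])-15-p[m],0,None); i=np.argmax(b); t=th[m]; s=abs(t-t[i])<.2; return (b[s]*t[s]).sum()/b[s].sum()
    pt=peak(prof(np.linspace(.047,.054,6)),-2.7,1.6); pf=prof(np.linspace(.064,.069,5))
    a,b=peak(pf,-.2,.45),peak(pf,.45,1.1)
    return h0.round(2),round(pt,3),round(a,3),round(b,3)
E
python3 - <<'E'
from h import *
f=np.load('top0.npy',allow_pickle=True).item()
c=grab_frame('top');save(c,'t12f')
for n in ('top0','t7','t8','t10','t12f'):
    r=read(f,cv2.imread(f'pics/{n}.png')[:,:,::-1]); print(n,r,'g',(r[1]+2.43)/.0096,'fork',(np.mean(r[2:])+2.43)/.0096)
E
```

```text
top0 (array([260.34, 279.99]), np.float64(-2.38), np.float64(0.156), np.float64(0.773)) g 5.2083333333333615 fork 301.51041666666674
t7 (array([260.22, 280.02]), np.float64(-1.358), np.float64(0.17), np.float64(0.788)) g 111.66666666666669 fork 303.02083333333337
t8 (array([260.29, 280.04]), np.float64(-0.323), np.float64(0.161), np.float64(0.786)) g 219.4791666666667 fork 302.4479166666667
t10 (array([260.28, 279.98]), np.float64(0.216), np.float64(0.162), np.float64(0.787)) g 275.62500000000006 fork 302.55208333333337
t12f (array([260.25, 280.04]), np.float64(0.691), np.float64(0.163), np.float64(0.787)) g 325.1041666666667 fork 302.60416666666674
```

Call:
drive_tool:
  rows:
    - {"offset": [0.023,-0.024,0.1],"rotation": [0,0,0],"claw": 0.65}
    - {"offset": [0.023,-0.024,0.28],"rotation": [0,0,0],"claw": 0.65}
    - {"offset": [0.023,-0.024,0.45],"rotation": [0,0,0],"claw": 0.65}
    - {"offset": [0.023,-0.024,0.45],"rotation": [0,0,0],"claw": 0.65}
    - {"offset": [0.023,-0.024,0.45],"rotation": [0,0,0],"claw": 0.65}
    - {"offset": [0.023,-0.024,0.45],"rotation": [0,0,0],"claw": 0.65}
    - {"offset": [0.023,-0.024,0.45],"rotation": [0,0,0],"claw": 0}
    - {"offset": [0.023,-0.024,0.45],"rotation": [0,0,0],"claw": 0}
    - {"offset": [0.023,-0.024,0.45],"rotation": [0,0,0],"claw": 0}
    - {"offset": [0.023,-0.024,0.45],"rotation": [0,0,0],"claw": 0}
    - {"offset": [0.023,-0.024,0.45],"rotation": [0,0,0],"claw": 0}
    - {"offset": [0.023,-0.024,0.45],"rotation": [0,0,0],"claw": 0}

```text
clock: 35.42
tcp_pos: [0.4507, -0.2463, 0.0049]
orientation: [0.042, 3.139, -0.001]
contact_force: [-0.8, -0.3, 7.3]
grip_width: 0.0329
gripper_force: 50.3
```

Call:
drive_tool:
  rows:
    - {"offset": [0,0,-0.2],"rotation": [0,0,0],"claw": 0}
    - {"offset": [0,0,-0.45],"rotation": [0,0,0],"claw": 0}
    - {"offset": [0,0,-0.7],"rotation": [0,0,0],"claw": 0}
    - {"offset": [0,0,-1],"rotation": [0,0,0],"claw": 0}
    - {"offset": [0,0,-1],"rotation": [0,0,0],"claw": 0}
    - {"offset": [0,0,-1],"rotation": [0,0,0],"claw": 0}
    - {"offset": [0,0,-1],"rotation": [0,0,0],"claw": 0}
    - {"offset": [0,0,-1],"rotation": [0,0,0],"claw": 0}

```text
clock: 36.08
tcp_pos: [0.4486, -0.2453, 0.1523]
orientation: [-0.042, -3.139, -0.001]
contact_force: [0.1, 0.4, -0.5]
grip_width: 0.0331
gripper_force: 50.0
```

```bash
python3 -c "
from h import *
print(get_obs()['tcp_pos']);go([.56,.06,.22],0,0)"
```

```text
[ 0.44855822 -0.24528208  0.15229793]
calls 3 off [-0.229  0.685 -0.15 ] rot [ 0.    -0.001 -0.013] deg [ 0.  -0.1 -1.5] mm 110.0 clk 36.0833
```

Call:
drive_tool:
  rows:
    - {"offset": [-0.08,0.23,-0.15],"rotation": [0,0,0],"claw": 0}
    - {"offset": [-0.16,0.46,-0.3],"rotation": [0,0,0],"claw": 0}
    - {"offset": [-0.24,0.7,-0.45],"rotation": [0,0,0],"claw": 0}
    - {"offset": [-0.35,1,-0.45],"rotation": [0,0,0],"claw": 0}

```text
clock: 36.42
tcp_pos: [0.5031, -0.1073, 0.2223]
orientation: [0.047, 3.139, -0.001]
contact_force: [1.6, -1.3, -0.8]
grip_width: 0.0333
gripper_force: 50.0
```

Call:
drive_tool:
  rows:
    - {"offset": [-0.08,0.23,0],"rotation": [0,0,0],"claw": 0}
    - {"offset": [-0.16,0.46,0],"rotation": [0,0,0],"claw": 0}
    - {"offset": [-0.24,0.7,0],"rotation": [0,0,0],"claw": 0}
    - {"offset": [-0.35,1,0],"rotation": [0,0,0],"claw": 0}
    - {"offset": [-0.35,1,0],"rotation": [0,0,0],"claw": 0}
    - {"offset": [-0.35,1,0],"rotation": [0,0,0],"claw": 0}
    - {"offset": [-0.35,1,0],"rotation": [0,0,0],"claw": 0}
    - {"offset": [-0.35,1,0],"rotation": [0,0,0],"claw": 0}

```text
clock: 37.08
tcp_pos: [0.5577, 0.0399, 0.2191]
orientation: [-0.045, -3.139, 0.002]
contact_force: [-0.5, 0.4, -1.3]
grip_width: 0.0331
gripper_force: 50.1
```

```bash
python3 -c "
from h import *
print(get_obs()['tcp_pos']);go([.44,.31,.2],0,0)
f=grab_frame('wrist');np.save('w13.npy',f,allow_pickle=True);h=proj(f,[.4708,.0953,.055])[0];print(h)
x,y=int(max(h[0],120)),int(max(h[1],90));cv2.imwrite('pics/w13.png',cv2.resize(f['frame'][y-90:y+90,x-120:x+120,::-1],None,fx=3,fy=3,interpolation=2));print(x-120,y-90)"
```

```text
[0.5577017  0.03985572 0.21907656]
calls 2 off [0.418 0.889 0.063] rot [-0.001 -0.001 -0.014] deg [-0.1 -0.1 -1.6] mm 147.0 clk 37.0833
[384.52429027 124.08180232]
264 34
```

View pics/w13.png

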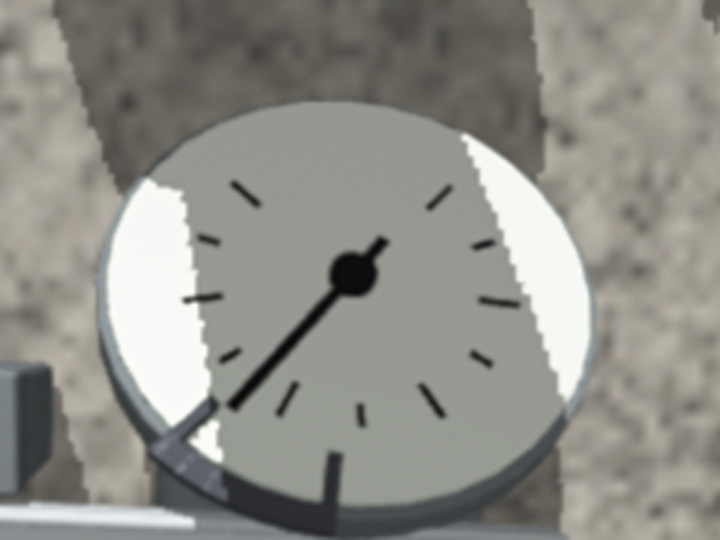

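The wrist close-up shows the dial sharply: hub (353,274), pointer tip (233,407), prongs (210,403)–(160,447) and (336,455)–(330,520). Ticks run from 0 at (440,197) round to 400 at (203,298).

```bash
python3 - <<'E'
import numpy as np
T=np.array([(440,197),(483,244),(499,301),(482,358),(432,400),(361,415),(288,399),(230,355),(203,298),(208,239),(246,194)],float)
a=np.arange(11)*.48
A=np.c_[np.cos(a),np.sin(a),np.ones(11)]
M,*_=np.linalg.lstsq(A,T,rcond=None); print(np.abs(A@M-T).max(),M[2])
L=M[:2].T
def ang(p,c): w=np.linalg.solve(L,np.array(p,float)-c); return np.arctan2(w[1],w[0])%(2*np.pi),np.hypot(*w)
hub=np.array([353,274.])
t=ang((233,407),hub); print('pointer',t,t[0]/.0096)
for c in (M[2],hub,(M[2]+hub)/2):
    f=[ang(p,c)[0] for p in((186,424),(333,487))]; g=[ang(p,c)[0] for p in((210,403),(336,455))]
    print(f,np.mean(f),np.mean(g),f[0]-f[1],g[0]-g[1],'off',t[0]-np.mean(f),t[0]-np.mean(g))
E
```

```text
4.5651345914573085 [350.0263032  285.88365436]
pointer (np.float64(3.090468112767405), np.float64(1.38481308716572)) 321.9237617466047
[np.float64(3.214954549282192), np.float64(2.5425580971886834)] 2.8787563232354376 2.879586838309982 0.6723964520935084 0.676902784905673 off 0.21171178953196756 0.2108812744574231
[np.float64(3.185392479342637), np.float64(2.550186814751592)] 2.8677896470471147 2.866811317387703 0.6352056645910449 0.6332062184077483 off 0.22267846572029049 0.22365679537970218
[np.float64(3.1997957672114645), np.float64(2.546484290211216)] 2.87314002871134 2.873018963117496 0.6533114770002486 0.6543796347683486 off 0.21732808405606496 0.21744914964990913
```

Both readings agree: the pointer is 0.22 rad from the fork's middle, inside the 0.32 limit. The two leftover short bars go in the tray.

```bash
python3 -c "
from h import *
go([.445,.33,.21],0,0)"
```

```text
calls 2 off [0.404 0.957 0.031] rot [-0.    -0.001 -0.015] deg [-0.1 -0.1 -1.7] mm 155.0 clk 37.1333
```

Call:
drive_tool:
  rows:
    - {"offset": [0.08,0.23,0],"rotation": [0,0,0],"claw": 0}
    - {"offset": [0.16,0.46,0],"rotation": [0,0,0],"claw": 0}
    - {"offset": [0.24,0.7,0],"rotation": [0,0,0],"claw": 0}
    - {"offset": [0.37,0.95,0],"rotation": [0,0,0],"claw": 0}

```text
clock: 37.47
tcp_pos: [0.5076, 0.1841, 0.2204]
orientation: [0.049, 3.14, -0.0]
contact_force: [0.0, 0.5, -1.4]
grip_width: 0.0332
gripper_force: 50.1
```

Call:
drive_tool:
  rows:
    - {"offset": [0.08,0.23,0],"rotation": [0,0,0],"claw": 0}
    - {"offset": [0.16,0.46,0],"rotation": [0,0,0],"claw": 0}
    - {"offset": [0.24,0.7,0],"rotation": [0,0,0],"claw": 0}
    - {"offset": [0.37,0.95,0.2],"rotation": [0,0,0],"claw": 0}
    - {"offset": [0.37,0.95,0.4],"rotation": [0,0,0],"claw": 0}
    - {"offset": [0.37,0.95,0.6],"rotation": [0,0,0],"claw": 0}
    - {"offset": [0.37,0.95,0.8],"rotation": [0,0,0],"claw": 0}
    - {"offset": [0.37,0.95,0.8],"rotation": [0,0,0],"claw": 0}
    - {"offset": [0.37,0.95,0.8],"rotation": [0,0,0],"claw": 0}
    - {"offset": [0.37,0.95,0.8],"rotation": [0,0,0],"claw": 0}
    - {"offset": [0.37,0.95,0.8],"rotation": [0,0,0],"claw": 0}

```text
clock: 38.38
tcp_pos: [0.4572, 0.329, 0.1025]
orientation: [0.044, 3.139, 0.004]
contact_force: [-0.1, 0.7, -0.6]
grip_width: 0.0331
gripper_force: 50.1
```

```bash
python3 -c "
from h import *
print(get_obs()['tcp_pos']);go([.445,.33,.0115],0,0)"
```

```text
[0.45719726 0.32904689 0.10252312]
calls 1 off [0.083 0.003 0.607] rot [ 0.001  0.001 -0.014] deg [ 0.1  0.2 -1.6] mm 91.0 clk 38.3833
```

Call:
drive_tool:
  rows:
    - {"offset": [0.06,0,0.2],"rotation": [0,0,-0.014],"claw": 0}
    - {"offset": [0.06,0,0.4],"rotation": [0,0,-0.014],"claw": 0}
    - {"offset": [0.06,0,0.52],"rotation": [0,0,-0.014],"claw": 0}
    - {"offset": [0.06,0,0.59],"rotation": [0,0,-0.014],"claw": 0}
    - {"offset": [0.06,0,0.605],"rotation": [0,0,-0.014],"claw": 0}
    - {"offset": [0.06,0,0.605],"rotation": [0,0,-0.014],"claw": 0}
    - {"offset": [0.06,0,0.605],"rotation": [0,0,-0.014],"claw": 0}
    - {"offset": [0.06,0,0.605],"rotation": [0,0,-0.014],"claw": 0.5}
    - {"offset": [0.06,0,0.605],"rotation": [0,0,-0.014],"claw": 0.5}
    - {"offset": [0.06,0,0.605],"rotation": [0,0,-0.014],"claw": 0.5}
    - {"offset": [0.06,0,0.605],"rotation": [0,0,-0.014],"claw": 0.5}
    - {"offset": [0.06,0,0.4],"rotation": [0,0,-0.014],"claw": 0.5}
    - {"offset": [0.06,0,0.2],"rotation": [0,0,-0.014],"claw": 0.5}
    - {"offset": [0.06,0,-0.1],"rotation": [0,0,-0.014],"claw": 0.55}
    - {"offset": [0.06,0,-0.4],"rotation": [0,0,-0.014],"claw": 0.65}
    - {"offset": [0.06,0,-0.6],"rotation": [0,0,-0.014],"claw": 0.65}
    - {"offset": [0.06,0,-0.6],"rotation": [0,0,-0.014],"claw": 0.65}
    - {"offset": [0.06,0,-0.6],"rotation": [0,0,-0.014],"claw": 0.65}

```text
clock: 39.88
tcp_pos: [0.4477, 0.33, 0.1931]
orientation: [-0.002, 3.138, 0.006]
contact_force: [-0.4, -0.7, -0.9]
grip_width: 0.0558
gripper_force: 0.0
```

```bash
python3 -c "
from h import *
print(get_obs()['tcp_pos']);go([.448,-.342,.18],-6,0)
f=grab_frame('top')
for b in bars(f,cloud(f)):print(*b)"
```

```text
[0.44771214 0.3300068  0.19305361]
calls 5 off [ 0.001 -0.896  0.014] rot [0.002 0.002 0.053] deg [0.2 0.2 6.1] mm 134.0 clk 39.8833
[ 0.3229 -0.2896] 0.0131 54 17 116.3 [428. 342.]
[ 0.3338 -0.2507] 0.0129 117 19 110.6 [410. 338.]
[0.4464 0.3293] 0.039 55 32 179.6 [162. 293.]
[ 0.4461 -0.3389] 0.0347 57 33 173.9 [447. 290.]
[0.5895 0.1039] 0.111 56 32 177.7 [253. 224.]
[ 0.5914 -0.0191] 0.1113 93 32 175.5 [310. 218.]
[0.5936 0.0427] 0.1114 93 32 175.6 [282. 227.]
[0.6873 0.0224] 0.1111 56 31 176.1 [290. 182.]
```

Call:
drive_tool:
  rows:
    - {"offset": [-0.1,-0.25,0],"rotation": [0,0,0],"claw": 0.65}
    - {"offset": [-0.1,-0.5,0],"rotation": [0,0,0],"claw": 0.65}
    - {"offset": [-0.1,-0.75,0],"rotation": [0,0,0],"claw": 0.65}
    - {"offset": [-0.1,-1,0],"rotation": [0,0,0],"claw": 0.65}

```text
clock: 40.27
tcp_pos: [0.4603, 0.1768, 0.1884]
orientation: [0.003, -3.138, 0.003]
contact_force: [1.1, 0.0, -0.4]
grip_width: 0.0555
gripper_force: 0.0
```

Call:
drive_tool:
  rows:
    - {"offset": [-0.1,-0.25,0],"rotation": [0,0,0],"claw": 0.65}
    - {"offset": [-0.1,-0.5,0],"rotation": [0,0,0],"claw": 0.65}
    - {"offset": [-0.1,-0.75,0],"rotation": [0,0,0],"claw": 0.65}
    - {"offset": [-0.1,-1,0],"rotation": [0,0,0],"claw": 0.65}

```text
clock: 40.6
tcp_pos: [0.4753, 0.027, 0.1886]
orientation: [0.002, -3.138, 0.002]
contact_force: [0.7, 1.0, -0.6]
grip_width: 0.0557
gripper_force: 0.0
```

Call:
drive_tool:
  rows:
    - {"offset": [0.1,-0.25,0],"rotation": [0,0,0],"claw": 0.65}
    - {"offset": [0.1,-0.5,0],"rotation": [0,0,0],"claw": 0.65}
    - {"offset": [0.1,-0.75,0],"rotation": [0,0,0],"claw": 0.65}
    - {"offset": [0.1,-1,0],"rotation": [0,0,0],"claw": 0.65}

```text
clock: 40.93
tcp_pos: [0.4602, -0.1225, 0.1888]
orientation: [0.002, -3.138, -0.0]
contact_force: [0.9, -0.4, -0.0]
grip_width: 0.0558
gripper_force: 0.0
```

Call:
drive_tool:
  rows:
    - {"offset": [0.1,-0.25,0],"rotation": [0,0,0],"claw": 0.65}
    - {"offset": [0.1,-0.5,0],"rotation": [0,0,0],"claw": 0.65}
    - {"offset": [0.1,-0.75,0],"rotation": [0,0,0],"claw": 0.65}
    - {"offset": [0.1,-1,0],"rotation": [0,0,0.053],"claw": 0.65}

```text
clock: 41.27
tcp_pos: [0.4455, -0.2723, 0.1887]
orientation: [-0.164, -3.134, -0.002]
contact_force: [0.9, 0.7, 0.3]
grip_width: 0.0552
gripper_force: 0.0
```

Call:
drive_tool:
  rows:
    - {"offset": [0,-0.25,0],"rotation": [0,0,0],"claw": 0.65}
    - {"offset": [0,-0.46,0.2],"rotation": [0,0,0],"claw": 0.65}
    - {"offset": [0,-0.46,0.4],"rotation": [0,0,0],"claw": 0.65}
    - {"offset": [0,-0.46,0.6],"rotation": [0,0,0],"claw": 0.65}
    - {"offset": [0,-0.46,0.8],"rotation": [0,0,0],"claw": 0.65}
    - {"offset": [0,-0.46,0.8],"rotation": [0,0,0],"claw": 0.65}
    - {"offset": [0,-0.46,0.8],"rotation": [0,0,0],"claw": 0.65}
    - {"offset": [0,-0.46,0.8],"rotation": [0,0,0],"claw": 0.65}
    - {"offset": [0,-0.46,0.8],"rotation": [0,0,0],"claw": 0.65}
    - {"offset": [0,-0.46,0.8],"rotation": [0,0,0],"claw": 0.65}

```text
clock: 42.1
tcp_pos: [0.4411, -0.3402, 0.072]
orientation: [0.164, 3.135, -0.002]
contact_force: [-0.3, -0.2, -0.5]
grip_width: 0.0555
gripper_force: 0.0
```

```bash
python3 -c "
from h import *
f=grab_frame('wrist');C=cloud(f)
for b in bars(f,C):print('w',*b)
print(get_obs()['tcp_pos']);go([.4475,-.342,.005],-6.2,0)"
```

```text
w [ 0.4477 -0.3427] 0.0345 57 34 174.1 [321. 264.]
w [ 0.336  -0.2534] 0.0127 119 22 110.6 [467.  64.]
w [ 0.3196 -0.2814] 0.0127 81 19 115.8 [398.  48.]
[ 0.44101916 -0.34007571  0.07183816]
calls 1 off [-0.043 -0.008  0.446] rot [-0.     0.001  0.002] deg [-0.1  0.2  0.2] mm 67.0 clk 42.15
```

Call:
drive_tool:
  rows:
    - {"offset": [-0.043,-0.015,0.1],"rotation": [0,0,0],"claw": 0.65}
    - {"offset": [-0.043,-0.015,0.28],"rotation": [0,0,0],"claw": 0.65}
    - {"offset": [-0.043,-0.015,0.445],"rotation": [0,0,0],"claw": 0.65}
    - {"offset": [-0.043,-0.015,0.445],"rotation": [0,0,0],"claw": 0.65}
    - {"offset": [-0.043,-0.015,0.445],"rotation": [0,0,0],"claw": 0.65}
    - {"offset": [-0.043,-0.015,0.445],"rotation": [0,0,0],"claw": 0.65}
    - {"offset": [-0.043,-0.015,0.445],"rotation": [0,0,0],"claw": 0}
    - {"offset": [-0.043,-0.015,0.445],"rotation": [0,0,0],"claw": 0}
    - {"offset": [-0.043,-0.015,0.445],"rotation": [0,0,0],"claw": 0}
    - {"offset": [-0.043,-0.015,0.445],"rotation": [0,0,0],"claw": 0}
    - {"offset": [-0.043,-0.015,0.445],"rotation": [0,0,0],"claw": 0}
    - {"offset": [-0.043,-0.015,0.445],"rotation": [0,0,0],"claw": 0}

```text
clock: 43.15
tcp_pos: [0.4473, -0.3433, 0.0053]
orientation: [0.165, 3.135, -0.002]
contact_force: [-0.5, 1.2, 8.5]
grip_width: 0.0331
gripper_force: 50.7
```

Call:
drive_tool:
  rows:
    - {"offset": [0,0,-0.2],"rotation": [0,0,0],"claw": 0}
    - {"offset": [0,0,-0.45],"rotation": [0,0,0],"claw": 0}
    - {"offset": [0,0,-0.7],"rotation": [0,0,0],"claw": 0}
    - {"offset": [0,0,-1],"rotation": [0,0,0],"claw": 0}
    - {"offset": [0,0,-1],"rotation": [0,0,0],"claw": 0}
    - {"offset": [0,0,-1],"rotation": [0,0,0],"claw": 0}

```text
clock: 43.65
tcp_pos: [0.448, -0.3438, 0.157]
orientation: [0.164, 3.131, -0.004]
contact_force: [0.3, 1.1, -1.7]
grip_width: 0.0333
gripper_force: 49.9
```

Call:
drive_tool:
  rows:
    - {"offset": [-0.05,0.25,-0.1],"rotation": [0,0,-0.053],"claw": 0}
    - {"offset": [-0.1,0.5,-0.2],"rotation": [0,0,-0.053],"claw": 0}
    - {"offset": [-0.15,0.75,-0.3],"rotation": [0,0,-0.053],"claw": 0}
    - {"offset": [-0.15,1,-0.3],"rotation": [0,0,-0.053],"claw": 0}
    - {"offset": [-0.15,1,-0.3],"rotation": [0,0,-0.053],"claw": 0}

```text
clock: 44.07
tcp_pos: [0.4859, -0.1869, 0.1975]
orientation: [0.019, -3.141, -0.007]
contact_force: [-0.1, 1.1, -1.3]
grip_width: 0.0333
gripper_force: 50.1
```

```bash
python3 -c "
from h import *
s=get_obs();print(s['tcp_pos'],s['grip_width']);go([.535,.325,.2],0,0)"
```

```text
[ 0.48586789 -0.18694448  0.19754674] 0.03334973489234129
calls 4 off [-0.092  0.852 -0.   ] rot [ 0.002 -0.     0.006] deg [ 0.3 -0.1  0.7] mm 128.0 clk 44.0667
```

Call:
drive_tool:
  rows:
    - {"offset": [0,0.25,0],"rotation": [0,0,0],"claw": 0}
    - {"offset": [0,0.5,0],"rotation": [0,0,0],"claw": 0}
    - {"offset": [0,0.75,0],"rotation": [0,0,0],"claw": 0}
    - {"offset": [0,1,0],"rotation": [0,0,0],"claw": 0}

```text
clock: 44.4
tcp_pos: [0.4827, -0.0443, 0.1973]
orientation: [0.001, -3.139, 0.0]
contact_force: [0.3, 0.2, 0.0]
grip_width: 0.0332
gripper_force: 50.2
```

Call:
drive_tool:
  rows:
    - {"offset": [-0.05,0.25,0],"rotation": [0,0,0],"claw": 0}
    - {"offset": [-0.1,0.5,0],"rotation": [0,0,0],"claw": 0}
    - {"offset": [-0.15,0.75,0],"rotation": [0,0,0],"claw": 0}
    - {"offset": [-0.18,1,0],"rotation": [0,0,0],"claw": 0}

```text
clock: 44.73
tcp_pos: [0.5103, 0.1059, 0.1973]
orientation: [0.002, -3.14, 0.001]
contact_force: [1.0, -1.0, -0.8]
grip_width: 0.0331
gripper_force: 50.2
```

Call:
drive_tool:
  rows:
    - {"offset": [-0.05,0.25,0],"rotation": [0,0,0],"claw": 0}
    - {"offset": [-0.1,0.5,0],"rotation": [0,0,0],"claw": 0}
    - {"offset": [-0.15,0.75,0],"rotation": [0,0,0],"claw": 0}
    - {"offset": [-0.18,1,0],"rotation": [0,0,0],"claw": 0}

```text
clock: 45.07
tcp_pos: [0.5372, 0.2556, 0.1969]
orientation: [0.002, -3.139, 0.002]
contact_force: [1.5, -0.5, -0.5]
grip_width: 0.0335
gripper_force: 50.2
```

Call:
drive_tool:
  rows:
    - {"offset": [0,0.2,0],"rotation": [0,0,0],"claw": 0}
    - {"offset": [0,0.43,0.1],"rotation": [0,0,0],"claw": 0}
    - {"offset": [0,0.43,0.3],"rotation": [0,0,0],"claw": 0}
    - {"offset": [0,0.43,0.5],"rotation": [0,0,0],"claw": 0}
    - {"offset": [0,0.43,0.7],"rotation": [0,0,0],"claw": 0}
    - {"offset": [0,0.43,0.7],"rotation": [0,0,0],"claw": 0}
    - {"offset": [0,0.43,0.7],"rotation": [0,0,0],"claw": 0}
    - {"offset": [0,0.43,0.7],"rotation": [0,0,0],"claw": 0}
    - {"offset": [0,0.43,0.7],"rotation": [0,0,0],"claw": 0}
    - {"offset": [0,0.43,0.7],"rotation": [0,0,0],"claw": 0}

```text
clock: 45.9
tcp_pos: [0.5389, 0.3193, 0.0955]
orientation: [-0.001, 3.139, 0.003]
contact_force: [-0.1, 0.0, -0.7]
grip_width: 0.0335
gripper_force: 50.2
```

```bash
python3 -c "
from h import *
s=get_obs();print(s['tcp_pos'],s['grip_width']);go([.533,.325,.0115],0,0)"
```

```text
[0.53886938 0.31933976 0.0955344 ] 0.033480269617876535
calls 1 off [0.041 0.037 0.56 ] rot [0.001 0.001 0.   ] deg [0.1 0.2 0. ] mm 84.0 clk 45.9
```

Call:
drive_tool:
  rows:
    - {"offset": [0.03,0.02,0.2],"rotation": [0,0,0],"claw": 0}
    - {"offset": [0.03,0.02,0.38],"rotation": [0,0,0],"claw": 0}
    - {"offset": [0.03,0.02,0.48],"rotation": [0,0,0],"claw": 0}
    - {"offset": [0.03,0.02,0.54],"rotation": [0,0,0],"claw": 0}
    - {"offset": [0.03,0.02,0.56],"rotation": [0,0,0],"claw": 0}
    - {"offset": [0.03,0.02,0.56],"rotation": [0,0,0],"claw": 0}
    - {"offset": [0.03,0.02,0.56],"rotation": [0,0,0],"claw": 0}
    - {"offset": [0.03,0.02,0.56],"rotation": [0,0,0],"claw": 0.5}
    - {"offset": [0.03,0.02,0.56],"rotation": [0,0,0],"claw": 0.5}
    - {"offset": [0.03,0.02,0.56],"rotation": [0,0,0],"claw": 0.5}
    - {"offset": [0.03,0.02,0.56],"rotation": [0,0,0],"claw": 0.5}
    - {"offset": [0.03,0.02,0.4],"rotation": [0,0,0],"claw": 0.5}
    - {"offset": [0.03,0.02,0.2],"rotation": [0,0,0],"claw": 0.5}
    - {"offset": [0.03,0.02,-0.1],"rotation": [0,0,0],"claw": 0.5}
    - {"offset": [0.03,0.02,-0.4],"rotation": [0,0,0],"claw": 0.5}
    - {"offset": [0.03,0.02,-0.8],"rotation": [0,0,0],"claw": 0.5}
    - {"offset": [0.03,0.02,-0.8],"rotation": [0,0,0],"claw": 0.5}
    - {"offset": [0.03,0.02,-0.8],"rotation": [0,0,0],"claw": 0.5}
    - {"offset": [0.03,0.02,-0.8],"rotation": [0,0,0],"claw": 0.5}
    - {"offset": [0.03,0.02,-0.8],"rotation": [0,0,0],"claw": 0.5}

```text
clock: 47.57
tcp_pos: [0.5325, 0.3216, 0.2128]
orientation: [0.002, -3.141, 0.001]
contact_force: [-0.4, -0.6, -0.3]
grip_width: 0.0425
gripper_force: 0.0
```

```bash
python3 -c "
from h import *
s=get_obs();print(s['tcp_pos'],s['clock'])
f=grab_frame('top');C=cloud(f);save(f,'tend')
for b in bars(f,C):print(*b)
print(read(f))"
```

```text
[0.53252265 0.32158045 0.21283681] 47.5667
[ 0.3184 -0.2793] 0.0134 76 18 117.2 [423. 344.]
[ 0.3339 -0.2501] 0.0132 115 19 110.9 [411. 338.]
[0.4464 0.3308] 0.0387 55 35 179.8 [163. 292.]
[0.5331 0.323 ] 0.0393 55 34 1.2 [164. 254.]
[0.5895 0.1037] 0.1114 56 32 177.6 [254. 224.]
[ 0.5916 -0.019 ] 0.1114 94 32 175.5 [310. 218.]
[0.5931 0.0429] 0.1115 94 32 176.2 [282. 227.]
[0.6866 0.0224] 0.1109 56 31 176.3 [289. 183.]
(array([260.26, 280.01]), np.float64(0.692), np.float64(0.148), np.float64(0.775))
```

View pics/tend.png

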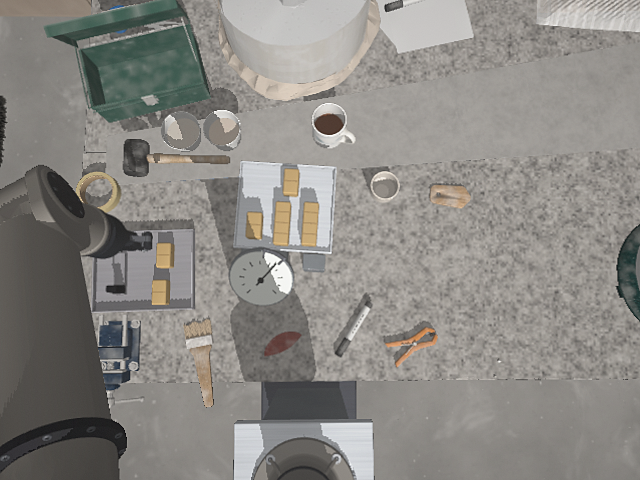

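The final top view shows four bars on the pan at about (282,215), with two bars at (163,255) and (160,292) and the plug at (118,275) in the tray. The pointer is within the fork, the cup and rib have not moved, and the gripper is clear.

```bash
python3 -c "
from bench import hand_in
print(hand_in())"
```

```text
the job is handed in; nothing more can be done
None
```

The job is handed in: the lock plug and the two leftover short bars are in the tray, and four bars are on the pan. The pointer rests between the prongs, about 0.22 rad above the fork's middle (limit 0.32), and the hand-in call returned no verdict.

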